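# Unload the dosing-pot steriliser onto the hook carousel

### The job

The steriliser is still running: first press its white stop key right down so the red one pops up. Then lift every coloured pot out of its moulded well and hang it by its bail on a free hook of the carousel, one pot to a hook, turning the carousel to bring a free hook to the open front each time, and once all hang quietly press the green standby key right down so the white one pops up. Leave the brown medicine carton where it lies.

Things in the scene. Friction and masses are not known exactly. Their poses are not given: they have to be found in the camera images.
- dock: Fixed steriliser dock. Origin: centre of the wells block's underside, on the table; -x is the key side, z up. Wells block 90 (x) x 310 (y) x 40 mm high with four round moulded wells, 64 mm across, 20 mm deep (floors 20 mm above the table), at x = 0, y = -114, -38, +38, +114 mm. Before it (x from -145 to -45 mm) a grey console 30 mm high with three keys in a row.
- key_red (a joint): Travel of the red key (sterilise; down at the start): 0 = fully up, 0.010 m = fully down. The keys are interlocked: the three travels always add up to 10 mm, so pressing one right down makes the one that was down pop right up. A key stays where it is left; pressing takes about 2 to 4 N, then meets a hard stop.
- key_red_top (a point): Centre of the top face of the red key, a 40 x 40 mm cap at dock x = -100, y = +50 mm; 52 mm above the table when up, 42 mm when down. The point moves with the key.
- key_white (a joint): Travel of the white key (stop): 0 = fully up, 0.010 m = fully down. The keys are interlocked: the three travels always add up to 10 mm, so pressing one right down makes the one that was down pop right up. A key stays where it is left; pressing takes about 2 to 4 N, then meets a hard stop.
- key_white_top (a point): Centre of the top face of the white key, a 40 x 40 mm cap at dock x = -100, y = 0 mm; 52 mm above the table when up, 42 mm when down. The point moves with the key.
- key_green (a joint): Travel of the green key (standby): 0 = fully up, 0.010 m = fully down. The keys are interlocked: the three travels always add up to 10 mm, so pressing one right down makes the one that was down pop right up. A key stays where it is left; pressing takes about 2 to 4 N, then meets a hard stop.
- key_green_top (a point): Centre of the top face of the green key, a 40 x 40 mm cap at dock x = -100, y = -50 mm; 52 mm above the table when up, 42 mm when down. The point moves with the key.
- pot1: Blue closed dosing pot, about 90 g; may be absent. Origin: centre of its underside; z up its axis. Round pot 56 mm across, 40 mm high; over it a rigid bail handle in the pot's y-z plane; on the bail's bar a square grip knob 16 x 16 mm (sides along x and y), z = 88 to 118 mm. Starts standing in one of the wells, axes turned up to 0.4 rad from the dock's.
- pot1_loop (a point): Middle of the underside of the blue pot's bail bar, 80 mm above the pot's underside: the point that rests on a hook. The bar is 54 mm long (y), 8 mm thick (x and z), on legs at y = +-24.5 mm; the window under it is 40 mm high, 44 mm wide, open along the pot's x both ways.
- pot2: Yellow closed dosing pot, about 90 g; may be absent. Origin: centre of its underside; z up its axis. Round pot 56 mm across, 40 mm high; over it a rigid bail handle in the pot's y-z plane; on the bail's bar a square grip knob 16 x 16 mm (sides along x and y), z = 88 to 118 mm. Starts standing in one of the wells, axes turned up to 0.4 rad from the dock's.
- pot2_loop (a point): Middle of the underside of the yellow pot's bail bar, 80 mm above the pot's underside: the point that rests on a hook. The bar is 54 mm long (y), 8 mm thick (x and z), on legs at y = +-24.5 mm; the window under it is 40 mm high, 44 mm wide, open along the pot's x both ways.
- pot3: Orange closed dosing pot, about 90 g; may be absent. Origin: centre of its underside; z up its axis. Round pot 56 mm across, 40 mm high; over it a rigid bail handle in the pot's y-z plane; on the bail's bar a square grip knob 16 x 16 mm (sides along x and y), z = 88 to 118 mm. Starts standing in one of the wells, axes turned up to 0.4 rad from the dock's.
- pot3_loop (a point): Middle of the underside of the orange pot's bail bar, 80 mm above the pot's underside: the point that rests on a hook. The bar is 54 mm long (y), 8 mm thick (x and z), on legs at y = +-24.5 mm; the window under it is 40 mm high, 44 mm wide, open along the pot's x both ways.
- pot4: Purple closed dosing pot, about 90 g; may be absent. Origin: centre of its underside; z up its axis. Round pot 56 mm across, 40 mm high; over it a rigid bail handle in the pot's y-z plane; on the bail's bar a square grip knob 16 x 16 mm (sides along x and y), z = 88 to 118 mm. Starts standing in one of the wells, axes turned up to 0.4 rad from the dock's.
- pot4_loop (a point): Middle of the underside of the purple pot's bail bar, 80 mm above the pot's underside: the point that rests on a hook. The bar is 54 mm long (y), 8 mm thick (x and z), on legs at y = +-24.5 mm; the window under it is 40 mm high, 44 mm wide, open along the pot's x both ways.
- rack: Fixed bamboo base of the hook carousel, 240 (x) x 260 (y) x 12 mm. Origin: centre of its underside, on the turning axis; -x is the open front. A clear hood roof (168 to 174 mm above the table, thin posts at x = +-112, y = +-122 mm) covers the back (x above 20 mm) and both sides (|y| above 65 mm, x from -120 mm), so only a hook turned to the front can be reached.
- rotor (a joint): Angle of the carousel, rad, counter-clockwise from above; turns between stops at -2.9 and +2.9, stays where left, friction 0.06 N m. Five hooks 72 degrees apart; at joint value 0 they stand, counter-clockwise from the front (-x), at 0, 72 (hook_a), 144 (hook_b), 216 (hook_c), 288 (hook_d) degrees. The one at 0 carries a grey pot locked on; the others are free. It starts within 0.6 rad of 0.
- rotor_grip (a point): Grip point on the carousel's axis, 208 mm above the table: a black paddle 56 mm long, 14 mm thick, from 187 to 223 mm above the table, standing on the column. At joint value 0 its length lies along the rack's x axis; it turns with the carousel.
- hook_a (a point): Seat of free hook a: top of its low part, 100 mm from the axis, 112 mm above the table; moves with the carousel. An 8 mm round steel bar runs radially out from the column, is low from 85 to 108 mm, then turns up to its tip, 122 mm from the axis and 16 mm above the seat. A pot's bar hangs across it at right angles, after passing over the tip.
- hook_b (a point): Seat of free hook b: top of its low part, 100 mm from the axis, 112 mm above the table; moves with the carousel. An 8 mm round steel bar runs radially out from the column, is low from 85 to 108 mm, then turns up to its tip, 122 mm from the axis and 16 mm above the seat. A pot's bar hangs across it at right angles, after passing over the tip.
- hook_c (a point): Seat of free hook c: top of its low part, 100 mm from the axis, 112 mm above the table; moves with the carousel. An 8 mm round steel bar runs radially out from the column, is low from 85 to 108 mm, then turns up to its tip, 122 mm from the axis and 16 mm above the seat. A pot's bar hangs across it at right angles, after passing over the tip.
- hook_d (a point): Seat of free hook d: top of its low part, 100 mm from the axis, 112 mm above the table; moves with the carousel. An 8 mm round steel bar runs radially out from the column, is low from 85 to 108 mm, then turns up to its tip, 122 mm from the axis and 16 mm above the seat. A pot's bar hangs across it at right angles, after passing over the tip.
- carton: Bystander: closed medicine carton of brown card, 50 x 80 x 30 mm, lying between dock and carousel towards the back. Origin: centre of its underside.
Not all that is in view belongs to the job. Of the things like the pot4, leave any that is pink or turquoise; of the rest the larger one is meant.

How it is judged:
By the outcome, as a careful person would: the job done as asked, in the order asked, and still so for the second after the job is handed in, with the robot touching nothing.
Of pot1, pot2, pot3, pot4 only 3 to 4 are there at a start; the rules pass over those that are not, and their reading is None.
At some moment in a run one of pot1, pot2, pot3, pot4 may be knocked a few centimetres aside while the robot is not near it.
Once in a run the grip may slacken for a moment while it holds something.
It also fails if it takes over 210 s, if anything falls off the work surface, if the arm or the gripper's body presses on something with over 40 N, if the wrist force passes 120 N, or if a joint passes its speed limit or range.

### The arm

A 6-joint arm with a two-finger parallel gripper is mounted at the origin on the work surface. World frame = base frame: x ahead of the robot, y to its left, z up, the work surface at z = 0. Lengths are in mm, angles in rad, forces in N, time in s.
With the tool pointing down it reaches from about 350 to 975 mm from the base axis. Payload 7.1 kg.
Tool frame: the origin (TCP) lies between the finger pads; the fingertips stand 17 mm ahead of it and the grasp point (between the pads) lies 2 mm behind it (tip_reach is the y of the fingertips in the tool frame, in mm); y points along the fingers, x is the direction in which the jaws open and shut, and the axes are right-handed (so a half turn about y gives the same grasp; the last joint's range is limited). The gripper opens to 88 mm and grips with 3 to 60 N. Pads are 20 mm wide; open, the fingers measure 115 mm over their backs; the gripper's body (75 mm by 178 mm) begins 61 mm behind the grasp point.
Start: joints at [1.213, 0.423, 1.63, -0, 1.089, -0.019], TCP at [207.69, 589.466, 239.675] pointing down, gripper open.
Joint ranges: [-3, 3], [-0.9, 2.11], [0.09, 2.58], [-1.31, 4.45], [0.11, 2.69], [-2.54, 2.54]. Speed limits (rad/s): [2.39, 2.39, 3.01, 3.14, 3.14, 3.14].

### API

Orientations are given as a rotation vector (axis times angle).
In Python, from workcell import get_obs, get_image, camera_model, close_job, silhouettes, tip_of, tip_reach gives the robot as it stands. The module is installed in compiled form; this text tells all that it offers.
- The arm moves only by the tool arm_command, never from a script. Its argument "targets" is a list of rows, each a list of 4 numbers: the shift along the tool's x, y, z in mm, then the turn about the tool's y in rad. A call has 1 to 20 rows; each row shifts and turns the commanded pose from where the row before left it, along the tool's axes as they then stand; what a row does not reach is not made up. A row lasts 1/12 s, in which the tool goes at most 41.7 mm and 7.16 degrees, less where a joint would pass 70% of its speed; a pose out of reach is approached as far as the arm can. A call is refused whole if a number of a shift passes 41.7 or a number of a turn 0.125, either way. A call with a gripper value outside its range is refused whole. "gripper" is the opening in per cent of the stroke, from 0 (shut) to 100 (fully open), set as the call begins (left out, the last holds). The fingers move at their own pace and stop on an object; the grip force is fixed at half the most. Time passes only in rows, so rows that do not move let the fingers close. It gives the time, the measured TCP pose, the force and the opening at its end, in the units of the state.
- get_obs(): the state, without advancing time (a new reading comes with each control period).
- get_image(name): name is "scene" or "top"; returns the picture (420x560x3 uint8, blue, green, red); there is no depth.
- camera_model(name): a dict with "mtx" (3x3 intrinsics, pixels), "dist" ([k1, k2, p1, p2, k3] as OpenCV has them; the pictures are not rectified), "position" and "orientation" of the camera in the world. Camera axes: x right, y up, looking along -z (the intrinsics and any distortion apply to the point x, -y, -z); pixel columns grow to the right and rows downward; lengths in mm; the calibration is good to about 2 mm. A picture is of the moment at which its call begins. camera_model takes no time and is no camera call.
- close_job(): hands the job in, once; it reports no verdict.
Trained networks look in the newest picture that a camera, given by its name, has taken for a name from the list of things; names that differ only in an ending like _2 or _b are one class to them, and where a whole thing is asked for, a point or a joint stands for the part that bears it (a point fixed in the world has none). Each returns a list of dicts, best first, with "conf" (0 to 1); they miss things now and then, are a little off and sometimes report something else, mostly with a low value. They report only what shows in the picture. A call takes as long as a camera call. They do not tell look-alikes from the thing itself.
- silhouettes(camera, thing): "pixels" (420x560 bool, what is visible of it) and "at" ([column, row] in pixels, amid what is visible of it).
- tip_of(camera, thing): "at" ([column, row] in pixels: a listed point, or the origin of a listed thing).
The state is a dict: "t": time; "qpos": joint angles; "qvel": joint speeds; "joint_torque": joint torques, N m; "ee_pos": TCP position; "orientation": TCP orientation; "ft_force": force on the tool from outside, world axes, zero at the start; "moment": the same for the moment, N m; "width": finger opening in mm.
Only numpy, scipy, OpenCV 4.12 (cv2) and the standard library are available. Lean on these libraries where they do the work, as an engineer would, in place of code of your own. Each camera call takes 0.05 s, during which the arm holds its last target. There are 200 camera calls.

## Working session

There is one attempt and no reset: what is moved stays moved. The work goes in short steps, Python scripts to look and compute and a tool call to move; the robot and the scene stay as the last step left them, time stands still between calls to the robot, and variables do not carry over. Pictures are saved under pics/ and viewed, about 12 in all and at most 16, crops included, and the job is handed in when it is done.

Besides the shell and the picture viewer there is one more tool, called after "Call:" in YAML: its name, and indented under it one key for each argument. arm_command: Moves the arm, as the interface text tells. Its arguments: {"type":"object","properties":{"targets":{"type":"array","items":{"type":"array","items":{"type":"number"}}},"gripper":{"type":"number"}},"required":["targets"]}

```bash
mkdir -p pics
cat > h.py <<'E'
import numpy as np, cv2
from scipy.spatial.transform import Rotation as R
from workcell import *
def cam(n):
    m=camera_model(n); o=np.array(m["orientation"],float)
    Rm=R.from_rotvec(o).as_matrix() if o.size==3 else (o if o.shape==(3,3) else R.from_quat(o).as_matrix())
    return np.array(m["mtx"]),np.array(m["dist"]),np.array(m["position"],float),Rm
def ray(n,px):
    K,d,p,Rm=cam(n); u=cv2.undistortPoints(np.array([[px]],float),K,d)[0,0]
    v=Rm@np.array([u[0],-u[1],-1.]); return p,v
def atz(n,px,z):
    p,v=ray(n,px); return p+v*(z-p[2])/v[2]
def proj(n,P):
    K,d,p,Rm=cam(n); c=(np.atleast_2d(P)-p)@Rm; c=c*[1,-1,-1]
    return cv2.projectPoints(c,np.zeros(3),np.zeros(3),K,d)[0][:,0]
def save(n,f,box=None,s=1):
    im=get_image(n)
    if box: im=im[box[1]:box[3],box[0]:box[2]]
    cv2.imwrite("pics/"+f,cv2.resize(im,None,fx=s,fy=s,interpolation=cv2.INTER_CUBIC))
E
python3 - <<'E'
from h import *
print(get_obs()); 
for n in("scene","top"):
    print(camera_model(n)); save(n,n+"0.png",s=1.4)
E
```

```text
{'t': 0.0, 'qpos': array([ 1.21300980e+00,  4.23853392e-01,  1.63063912e+00, -2.23224501e-05,
        1.08859094e+00, -1.90181792e-02]), 'qvel': array([-0.002339  , -0.00161417,  0.00030445,  0.00030502,  0.00076417,
       -0.00102719]), 'joint_torque': array([-1.98927206e-03, -5.44620574e+01, -2.73663014e+01,  6.42256765e-02,
        2.27167964e-02, -1.34083111e-04]), 'ee_pos': array([207.51964771, 589.01048833, 238.91382273]), 'orientation': array([-1.35150649, -0.95524186,  0.957264  ]), 'ft_force': array([ 0.33426459,  0.11019477, -0.32120525]), 'moment': array([ 0.01895643, -0.03423823, -0.0151184 ]), 'width': 87.56746555458807}
{'mtx': array([[508.60500113,   0.        , 274.7086155 ],
       [  0.        , 508.60500113, 205.66650343],
       [  0.        ,   0.        ,   1.        ]]), 'dist': array([-0.16408817,  0.        ,  0.        ,  0.        ,  0.        ]), 'position': array([1424.39763463, -653.43510486,  902.64430187]), 'orientation': array([0.86463894, 0.43492736, 0.89970375])}
{'mtx': array([[379.51295135,   0.        , 279.6179604 ],
       [  0.        , 379.51295135, 208.5703469 ],
       [  0.        ,   0.        ,   1.        ]]), 'dist': array([-0.0294815,  0.       ,  0.       ,  0.       ,  0.       ]), 'position': array([ 478.30495795,  -40.99471517, 1298.73737361]), 'orientation': array([ 0.05895678, -0.09591366, -1.5481585 ])}
```

View pics/scene0.png

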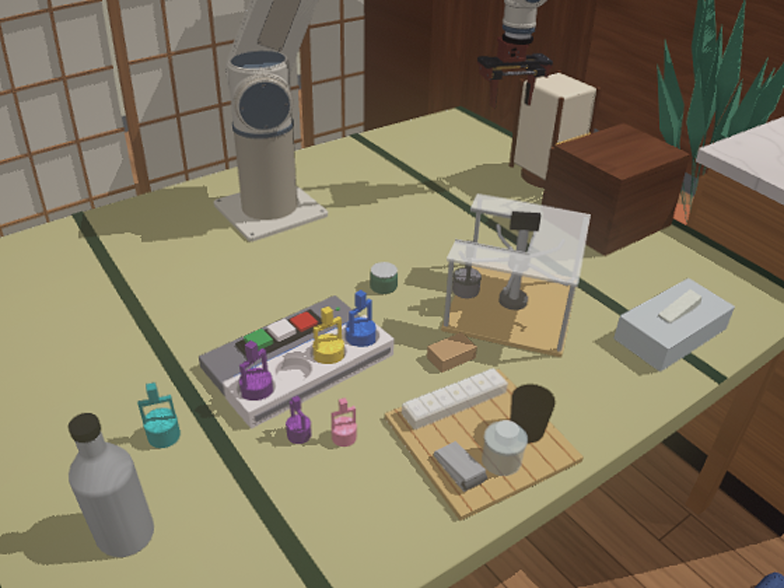

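View pics/top0.png

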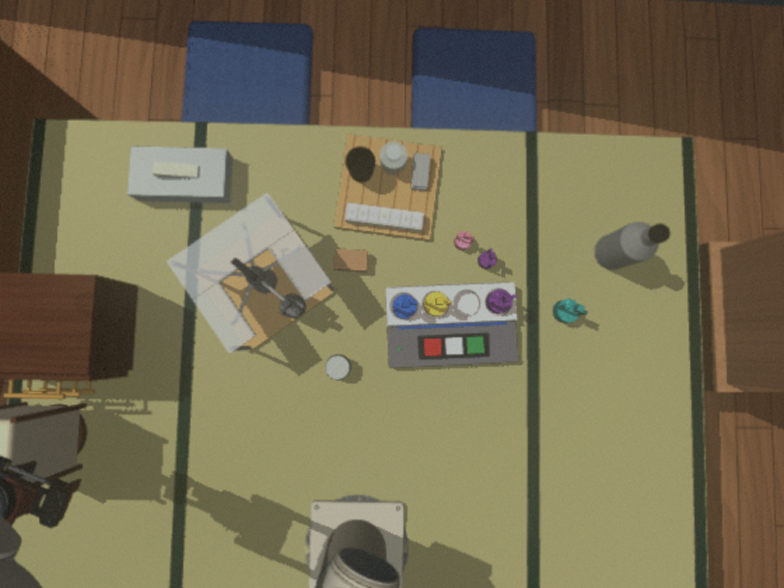

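```bash
cat > m.py <<'E'
from h import *
H=dict(key_red_top=42,key_white_top=52,key_green_top=52,rack=0,rotor_grip=208,carton=0,hook_a=112,pot1_loop=100,pot2_loop=100,pot3_loop=100,pot4_loop=100,pot1=20,pot2=20,pot3=20,pot4=20,dock=0)
def tips(names,cams=("top","scene")):
    for n in names:
        for c in cams:
            for d in tip_of(c,n):
                if d["conf"]>.25: print(n,c,round(d["conf"],2),np.round(d["at"],1),np.round(atz(c,d["at"],H[n])[:2],1))
E
python3 -c "
from m import *
get_image('top');get_image('scene');tips(H)"
```

```text
key_red_top top 0.66 [307.7 248.6] [ 472.6 -164.8]
key_red_top scene 0.46 [213.1 227.4] [ 468.5 -175.2]
key_white_top top 0.42 [321.7 248.3] [ 474.5 -209.8]
key_green_top top 0.59 [339.  245.5] [ 484.8 -266.8]
key_green_top scene 0.73 [182.6 239.9] [ 481.  -271.6]
rack top 0.62 [190.1 200.3] [629.1 237.5]
rack top 0.59 [312.7 212.3] [ 597.1 -184.6]
rack scene 0.96 [362.2 218.3] [624.  228.7]
rotor_grip top 0.57 [174.7 188.4] [638.6 238.9]
rotor_grip top 0.53 [291.4 220. ] [ 554.5 -100.3]
rotor_grip top 0.47 [358.6 209.4] [ 589.5 -295.3]
rotor_grip scene 0.62 [375.7 158.9] [637.9 231.7]
carton top 0.88 [250.6 186.7] [681.1  31.4]
carton scene 0.59 [321.7 256. ] [684.8  28. ]
hook_a top 0.92 [169.5 225.1] [536.9 274.2]
hook_a scene 0.8 [360.8 206.3] [683.1 151.3]
hook_a scene 0.8 [354.6 167. ] [528.7 268.3]
pot1_loop top 0.79 [286.8 220.3] [560.7 -91.6]
pot1_loop scene 0.62 [256.5 220.3] [ 568.7 -101.1]
pot2_loop top 0.69 [311.3 214. ] [ 582.5 -169.1]
pot2_loop scene 0.82 [235.8 234.8] [ 588.9 -174.9]
pot2_loop scene 0.65 [202.1 235. ] [ 544.  -244.6]
pot4_loop top 0.69 [406.6 224. ] [
[... 1893 characters left out ...]
.57 [244.2 311.8] [ 751. -254.]
pot3 scene 0.55 [181.7 280. ] [ 580.2 -327.2]
pot4 top 0.72 [286.7 220.5] [565.6 -94.7]
pot4 top 0.64 [331.9 171.6] [ 737.1 -247. ]
pot4 top 0.59 [315.1 216.8] [ 580.2 -190.7]
pot4 top 0.56 [353.6 210. ] [ 606.3 -322. ]
pot4 top 0.52 [349.1 184.3] [ 694.4 -306.5]
pot4 top 0.5 [401.1 222.5] [ 567.  -485.4]
pot4 scene 0.93 [118.1 311. ] [ 590.9 -497.4]
pot4 scene 0.83 [235.5 256.8] [ 580.5 -173.6]
pot4 scene 0.77 [257.7 244.6] [ 572.1 -100. ]
pot4 scene 0.66 [214.7 313.5] [ 718.4 -312.9]
pot4 scene 0.57 [244.2 311.8] [ 751. -254.]
pot4 scene 0.55 [181.7 280. ] [ 580.2 -327.2]
dock top 0.7 [321.4 215.6] [ 586.4 -214.8]
dock scene 0.9 [220.  269.4] [ 580.4 -220.5]
```

Three pots are in wells: blue, yellow and purple. Orange is absent. Things that could be taken for pot4 (top-picture pixels, 560 wide): purple in the well (357,213), small purple on the table (348,185), pink (332,171), turquoise (405,222). I choose the larger purple one, in the well. Next is a close crop and a fit.

```bash
cat > fit.py <<'E'
from h import *
from scipy.optimize import least_squares
def blobs(im,cond,box):
    m=np.zeros(im.shape[:2],np.uint8); x0,y0,x1,y1=box
    m[y0:y1,x0:x1]=cond(cv2.cvtColor(im,cv2.COLOR_BGR2HSV).astype(int)[y0:y1,x0:x1])*1
    n,l,s,c=cv2.connectedComponentsWithStats(m); k=1+np.argmax(s[1:,4]); return c[k],s[k,4],l==k
E
python3 - <<'E'
from fit import *
t=get_image("top");s=get_image("scene")
cv2.imwrite("pics/t.bmp",t);cv2.imwrite("pics/s.bmp",s)
a=[t[195:270,270:380],t[135:255,110:260],s[200:305,135:290],s[130:255,310:430]]
rs=lambda x:cv2.resize(x,(400,300),interpolation=cv2.INTER_CUBIC)
a=[rs(x) for x in a]
cv2.imwrite("pics/crop1.png",np.vstack([np.hstack(a[:2]),np.hstack(a[2:])]))
red=lambda h:((h[...,0]<8)|(h[...,0]>172))&(h[...,1]>150)&(h[...,2]>90)
grn=lambda h:(h[...,0]>45)&(h[...,0]<80)&(h[...,1]>110)&(h[...,2]>60)
obs=[]
for n,im,b in(("top",t,(270,225,380,270)),("scene",s,(160,210,240,255))):
    for nm,c,y,z in(("red",red,50,42),("green",grn,-50,52)):
        p,ar,_=blobs(im,c,b); print(n,nm,p,ar,atz(n,p,z)); obs.append((n,p,y,z))
E
```

```text
top red [308.50714286 247.35      ] 140 [ 476.76325309 -167.42741275   42.        ]
top green [338.97435897 246.13675214] 117 [ 482.67051583 -266.73602762   52.        ]
scene red [216.64968153 229.01273885] 157 [ 479.73003203 -170.61602681   42.        ]
scene green [184.63934426 240.37704918] 122 [ 485.64244534 -268.05296914   52.        ]
```

View pics/crop1.png

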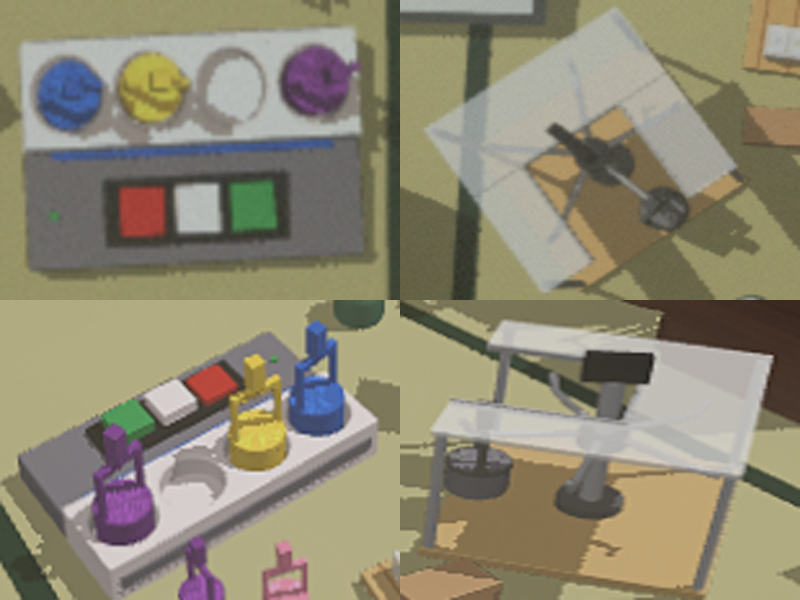

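```bash
cat >> fit.py <<'E'
from scipy.optimize import minimize
def box(c,h): return np.array([[c[0]+i*h[0],c[1]+j*h[1],c[2]+k*h[2]] for i in(-1,1) for j in(-1,1) for k in(-1,1)],float)
_a=np.linspace(0,2*np.pi,24,endpoint=False)
POT=[np.array([[28*np.cos(a),28*np.sin(a),z] for a in _a for z in(0,40)]),box((0,0,84),(4,27,4)),box((0,24.5,60),(4,2.5,24)),box((0,-24.5,60),(4,2.5,24)),box((0,0,103),(8,8,15))]
PAD=[box((0,0,205),(28,7,18))]
S=4
def mask(n,parts,p,z=0):
    m=np.zeros((420*S,560*S),np.uint8); c,s=np.cos(p[2]),np.sin(p[2])
    for q in parts:
        w=np.c_[p[0]+c*q[:,0]-s*q[:,1],p[1]+s*q[:,0]+c*q[:,1],q[:,2]+z]
        cv2.fillConvexPoly(m,cv2.convexHull(np.int32(np.round((proj(n,w)+.5)*S))),1)
    return cv2.resize(m.astype(np.float32),(560,420),interpolation=cv2.INTER_AREA)
def iou(obs,parts,p,z):
    v=0
    for n,o in obs:
        m=mask(n,parts,p,z); v+=np.minimum(m,o).sum()/np.maximum(m,o).sum()
    return v/len(obs)
def fitmask(obs,parts,p0,yaws,z=0):
    best=None
    for y in yaws:
        r=minimize(lambda p:-iou(obs,parts,p*[1,1,.03],z),np.array([p0[0],p0[1],y/.03]),method="Nelder-Mead",options=dict(initial_simplex=np.array([[p0[0],p0[1],y/.03]]*4)+np.array([[0,0,0],[6,0,0],[0,6,0],[0,0,5]]),maxfev=90))
        if best is None or r.fun<best.fun: best=r
    return best.x*[1,1,.03],-best.fun
HUE={"pot1":(103,125),"pot2":(20,35),"pot4":(130,165)}
def potfit(name,p0,yaw0,z=20,ims=None,r=45):
    lo,hi=HUE[name]; obs=[]
    for n in("top","scene"):
        im=ims[n] if ims else get_image(n)
        b=proj(n,box((p0[0],p0[1],60+z),(r,r,65)));x0,y0=np.maximum(b.min(0),0).astype(int);x1,y1=b.max(0).astype(int)+1
        _,ar,m=blobs(im,lambda h:(h[...,0]>=lo)&(h[...,0]<=hi)&(h[...,1]>(130 if name=="pot2" else 90))&(h[...,2]>35),(x0,y0,x1,y1))
        obs.append((n,m.astype(np.float32)))
    return fitmask(obs,POT,p0,yaw0+np.array([-.35,-.1,.15,.4]),z)
E
python3 - <<'E'
from fit import *
ims={"top":cv2.imread("pics/t.bmp"),"scene":cv2.imread("pics/s.bmp")}
for n,w in(("pot1",(574,-98)),("pot2",(579,-174)),("pot4",(588,-326))):
    print(n,potfit(n,w,.06,ims=ims))
pts=[("top",(237.5,203),(-1,-1,174)),("top",(164.4,251),(-1,1,174)),("top",(119.4,187),(1,1,174)),("top",(190.6,139),(1,-1,174)),("top",(239.4,207),(-1,-1,12)),
("scene",(320.5,184.2),(-1,-1,174)),("scene",(340,138.3),(-1,1,174)),("scene",(422.5,152.9),(1,1,174)),("scene",(412.6,202.9),(1,-1,174)),("scene",(316,233.3),(-1,-1,0)),("scene",(400,253.7),(1,-1,0))]
def f(p):
    r=[]
    c,s=np.cos(p[2]),np.sin(p[2])
    for n,q,(i,j,z) in pts:
        x,y=i*120,j*130
        r+=list(proj(n,[p[0]+c*x-s*y,p[1]+s*x+c*y,z])[0]-q)
    return np.array(r)
r=least_squares(f,[635,235,.55],x_scale=[10,10,.1],loss="soft_l1"); print("rack",r.x,np.round(f(r.x).reshape(-1,2),1))
obs=[]
for n,im in ims.items():
    b=proj(n,box((r.x[0],r.x[1],205),(35,35,20)));x0,y0=b.min(0).astype(int);x1,y1=b.max(0).astype(int)
    c,ar,m=blobs(im,lambda h:h[...,2]<(62 if n=="top" else 60),(x0,y0,x1,y1)); print(n,c,ar); obs.append((n,m.astype(np.float32)))
    print(fitmask(obs[-1:],PAD,r.x,[0,.3,.6,.9,1.2]))
print(fitmask(obs,PAD,r.x,[0,.3,.6,.9,1.2]))
E
```

```text
Traceback (most recent call last):
  File "fit.py", line 38, in potfit
    return fitmask(obs,POT,p0,yaw0+np.array([-.35,-.1,.15,.4]),z)
  File "fit.py", line 27, in fitmask
    r=minimize(lambda p:-iou(obs,parts,p*[1,1,.03],z),np.array([p0[0],p0[1],y/.03]),method="Nelder-Mead",options=dict(initial_simplex=np.array([[p0[0],p0[1],y/.03]]*4)+np.array([[0,0,0],[6,0,0],[0,6,0],[0,0,5]]),maxfev=90))
  File "fit.py", line 27, in <lambda>
    r=minimize(lambda p:-iou(obs,parts,p*[1,1,.03],z),np.array([p0[0],p0[1],y/.03]),method="Nelder-Mead",options=dict(initial_simplex=np.array([[p0[0],p0[1],y/.03]]*4)+np.array([[0,0,0],[6,0,0],[0,6,0],[0,0,5]]),maxfev=90))
                         ~~~^^^^^^^^^^^^^^^^^^^^^^^^^
  File "fit.py", line 22, in iou
    m=mask(n,parts,p,z); v+=np.minimum(m,o).sum()/np.maximum(m,o).sum()
  File "fit.py", line 17, in mask
    cv2.fillConvexPoly(m,cv2.convexHull(np.int32(np.round((proj(n,w)+.5)*S))),1)
                                                           ~~~~^^^^^
  File "h.py", line 14, in proj
    K,d,p,Rm=cam(n); c=(np.atleast_2d(P)-p)@Rm; c=c*[1,-1,-1]
             ~~~^^^
  File "h.py", line 5, in cam
    m=camera_model(n); o=np.array(m["orientation"],float)
ValueError: time passes only in moves, steps and waits
```

```bash
sed -i 's/^def cam(n):/import functools\n@functools.cache\ndef cam(n):/' h.py
cat > run1.py <<'E'
from fit import *
ims={"top":cv2.imread("pics/t.bmp"),"scene":cv2.imread("pics/s.bmp")}
for n,w in(("pot1",(574,-98)),("pot2",(579,-174)),("pot4",(588,-326))):
    print(n,potfit(n,w,.06,ims=ims))
pts=[("top",(237.5,203),(-1,-1,174)),("top",(164.4,251),(-1,1,174)),("top",(119.4,187),(1,1,174)),("top",(190.6,139),(1,-1,174)),("top",(239.4,207),(-1,-1,12)),
("scene",(320.5,184.2),(-1,-1,174)),("scene",(340,138.3),(-1,1,174)),("scene",(422.5,152.9),(1,1,174)),("scene",(412.6,202.9),(1,-1,174)),("scene",(316,233.3),(-1,-1,0)),("scene",(400,253.7),(1,-1,0))]
def f(p):
    r=[]
    c,s=np.cos(p[2]),np.sin(p[2])
    for n,q,(i,j,z) in pts:
        x,y=i*120,j*130
        r+=list(proj(n,[p[0]+c*x-s*y,p[1]+s*x+c*y,z])[0]-q)
    return np.array(r)
r=least_squares(f,[635,235,.55],x_scale=[10,10,.1],loss="soft_l1"); print("rack",r.x,np.round(f(r.x).reshape(-1,2),1).tolist())
obs=[]
for n,im in ims.items():
    b=proj(n,box((r.x[0],r.x[1],205),(35,35,20)));x0,y0=b.min(0).astype(int);x1,y1=b.max(0).astype(int)
    c,ar,m=blobs(im,lambda h:h[...,2]<(62 if n=="top" else 60),(x0,y0,x1,y1)); print(n,c,ar); obs.append((n,m.astype(np.float32)))
    print(fitmask(obs[-1:],PAD,r.x,[0,.3,.6,.9,1.2]))
print(fitmask(obs,PAD,r.x,[0,.3,.6,.9,1.2]))
E
python3 run1.py
```

```text
pot1 (array([ 5.71659206e+02, -1.00293787e+02,  3.33061698e-01]), np.float64(0.8085178136825562))
pot2 (array([ 5.78053638e+02, -1.74195824e+02,  5.35918047e-02]), np.float64(0.7846062183380127))
pot4 (array([ 585.38084464, -326.07383965,    0.59782669]), np.float64(0.3539648950099945))
rack [626.98010584 239.30285993   0.6428163 ] [[-1.3, -1.6], [-0.9, 1.5], [-0.9, -0.4], [0.0, -1.7], [1.0, -0.1], [-1.8, -0.4], [0.5, -0.7], [-1.0, -0.6], [-0.3, -0.4], [-1.6, 2.6], [0.7, 1.2]]
top [181.         198.11111111] 9
(array([621.25860442, 242.32692151,   1.14200497]), np.float64(0.07779578864574432))
scene [374.86639676 157.6437247 ] 247
(array([628.34583031, 236.81817185,   0.77307295]), np.float64(0.8052610158920288))
(array([626.96149027, 239.07082653,   0.77401044]), np.float64(0.4356559216976166))
```

Run:
```python
from fit import *
t=cv2.cvtColor(cv2.imread("pics/t.bmp"),cv2.COLOR_BGR2HSV);s=cv2.cvtColor(cv2.imread("pics/s.bmp"),cv2.COLOR_BGR2HSV)
for x in range(350,366,3): print(t[213,x],end=' ')
print()
for x in range(174,192,3): print(s[280,x],s[262,x],end=' ')
print()
for y in range(182,206,2): print([int(t[y,x,2]) for x in range(160,196,2)])
```

```text
[145  96 119] [145  98 114] [146  93 102] [152  56  73] [147  96 114] [146  91 109] 
[147  79  87] [144 103 114] [148  74  86] [ 10   7 112] [147  70  84] [115  94 155] [147  71  83] [163  24 192] [147  76  87] [  0  10 208] [145  87  97] [147  82  87] 
[181, 182, 182, 181, 183, 181, 182, 182, 183, 167, 163, 149, 131, 168, 174, 173, 176, 171]
[182, 182, 182, 162, 118, 171, 180, 184, 178, 157, 133, 153, 172, 176, 176, 175, 173, 173]
[181, 185, 165, 88, 70, 77, 156, 179, 154, 117, 107, 174, 173, 172, 176, 174, 175, 171]
[181, 182, 173, 98, 67, 71, 71, 101, 152, 149, 106, 158, 173, 173, 176, 174, 165, 118]
[182, 179, 180, 177, 112, 72, 66, 70, 101, 131, 83, 92, 111, 160, 167, 121, 109, 125]
[180, 180, 182, 173, 137, 99, 69, 67, 66, 82, 78, 75, 74, 77, 101, 101, 89, 126]
[166, 163, 158, 113, 116, 130, 108, 70, 66, 66, 67, 76, 72, 73, 75, 69, 71, 80]
[162, 136, 117, 117, 111, 109, 108, 94, 69, 68, 64, 63, 74, 74, 69, 68, 70, 74]
[131, 151, 176, 176, 176, 170, 171, 164, 80, 67, 60, 60, 68, 75, 71, 74, 72, 72]
[167, 175, 179, 173, 176, 177, 175, 173, 107, 74, 67, 66, 71, 73, 75, 80, 73, 73]
[132, 168, 176, 176, 176, 175, 175, 176, 168, 93, 73, 70, 69, 71, 106, 88, 73, 72]
[123, 124, 133, 169, 175, 174, 175, 175, 146, 105, 92, 72, 71, 74, 89, 124, 102, 75]
```

```bash
sed -i 's/(130 if name=="pot2" else 90)/{"pot1":90,"pot2":130,"pot4":38}[name]/' fit.py
python3 - <<'E'
from fit import *
ims={"top":cv2.imread("pics/t.bmp"),"scene":cv2.imread("pics/s.bmp")}
print("pot4",potfit("pot4",(588,-326),.06,ims=ims))
t=ims["top"].copy();s=ims["scene"].copy()
def draw(im,n,parts,p,z):
    m=mask(n,parts,p,z)
    big=cv2.resize(im,None,fx=4,fy=4,interpolation=cv2.INTER_CUBIC)
    c,_=cv2.findContours((cv2.resize(m,None,fx=4,fy=4)>.5).astype(np.uint8),0,1); cv2.drawContours(big,c,-1,(0,255,255),1); return big
P=potfit("pot1",(574,-98),.06,ims=ims)[0]; P4=potfit("pot4",(588,-326),.06,ims=ims)[0]
a=draw(t,"top",PAD,(628.3,236.8,.773),0)[150*4:220*4,140*4:235*4]
b=draw(s,"scene",PAD,(628.3,236.8,.773),0)[130*4:200*4,330*4:425*4]
c=draw(s,"scene",POT,P,20)[195*4:265*4,215*4:310*4]
d=draw(s,"scene",POT,P4,20)[235*4:305*4,140*4:235*4]
cv2.imwrite("pics/chk.png",np.vstack([np.hstack([a,b]),np.hstack([c,d])]))
E
```

```text
pot4 (array([ 5.87364030e+02, -3.25559639e+02,  3.51139614e-01]), np.float64(0.846403956413269))
```

View pics/chk.png

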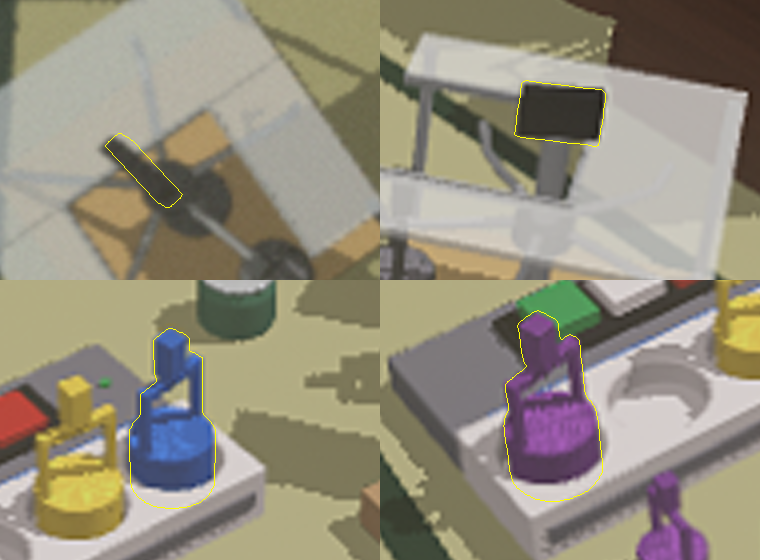

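```bash
cat > go.py <<'E'
import sys
from h import *
def go(x,y,z,yaw=None):
    o=get_obs(); M=R.from_rotvec(o["orientation"]).as_matrix()
    cur=np.arctan2(M[1,0],M[0,0]); d=0
    if yaw is not None:
        d=(yaw-cur+np.pi/2)%np.pi-np.pi/2
    # turn about tool y (down): world yaw changes by -turn
    M2=R.from_euler("z",d).as_matrix()@M
    v=np.array([x,y,z])-o["ee_pos"]
    print("t",round(o["t"],1),"pos",np.round(o["ee_pos"],1),"yaw",round(cur,3),"tilt",np.round(M[:,1],3),"q6",round(o["qpos"][5],2),"F",np.round(o["ft_force"],1),"w",round(o["width"],1))
    print("turn",round(-d,3),"then shift",np.round(M2.T@v,1),"| unturned shift",np.round(M.T@v,1))
if __name__=="__main__": go(*map(float,sys.argv[1:]))
E
python3 go.py 481.2 -218.2 90 0
```

```text
t 1.9 pos [207.7 589.5 239.7] yaw 1.232 tilt [ 0.  0. -1.] q6 -0.02 F [-1.1  0.5  0.2] w 87.6
turn 1.232 then shift [ 273.5  149.7 -807.7] | unturned shift [-670.9  149.7 -526.4]
```

Call:
arm_command:
  targets:
    - [0,0,0,0.123]
    - [0,0,0,0.123]
    - [0,0,0,0.123]
    - [0,0,0,0.123]
    - [0,0,0,0.123]
    - [0,0,0,0.123]
    - [0,0,0,0.123]
    - [0,0,0,0.123]
    - [0,0,0,0.123]
    - [0,0,0,0.123]
  gripper: 0

```text
t: 2.73
ee_pos: [207.7, 589.5, 239.7]
orientation: [-1.571, 0.003, -0.003]
ft_force: [-0.7, -0.3, -0.3]
width: 24.7
```

Call:
arm_command:
  targets:
    - [11,0,-32,0]
    - [11,0,-32,0]
    - [11,0,-32,0]
    - [11,0,-32,0]
    - [11,0,-32,0]
    - [11,0,-32,0]
    - [11,0,-32,0]
    - [11,0,-32,0]
    - [11,0,-32,0]
    - [11,0,-32,0]
    - [11,0,-32,0]
    - [11,0,-32,0]
    - [11,0,-32,0]
    - [11,0,-32,0]
    - [11,0,-32,0]
    - [11,0,-32,0]
    - [11,0,-32,0]
    - [11,0,-32,0]
    - [11,0,-32,0]
    - [11,0,-32,0]

```text
t: 4.4
ee_pos: [429.3, -51.9, 240.0]
orientation: [-1.571, -0.002, 0.001]
ft_force: [0.7, -0.1, -1.0]
width: 0.5
```

```bash
python3 go.py 481.2 -218.2 79 0.06
```

```text
t 4.4 pos [429.3 -51.9 240. ] yaw 0.002 tilt [ 0.001 -0.    -1.   ] q6 -0.15 F [ 0.7 -0.1 -1. ] w 0.5
turn -0.058 then shift [  41.7  161.  -169.1] | unturned shift [  51.5  161.  -166.4]
```

Call:
arm_command:
  targets:
    - [10,0,-33,0]
    - [10,10,-33,0]
    - [10,21,-34,0]
    - [11,25,-34,0]
    - [10,30,-33,0]
    - [0,35,0,0]
    - [0,30,0,0]
    - [0,10,0,0]
    - [0,0,0,0]

```text
t: 5.15
ee_pos: [477.2, -211.9, 80.2]
orientation: [-1.568, 0.002, 0.005]
ft_force: [-1.4, 0.1, 0.3]
width: 0.3
```

Call:
arm_command:
  targets:
    - [0,6,0,0]
    - [0,5,0,0]
    - [0,3,0,0]
    - [0,3,0,0]
    - [0,2,0,0]
    - [0,1,0,0]
    - [0,1,0,0]
    - [0,0,0,0]
    - [0,0,0,0]

```text
t: 5.9
ee_pos: [479.3, -212.7, 61.7]
orientation: [-1.571, -0.002, 0.001]
ft_force: [1.5, -0.1, 2.0]
width: 0.6
```

```bash
python3 go.py 481.2 -218.2 59 0.06;  python3 -c "
from h import *
save('top','press1.png',(270,195,380,270),5)"
```

```text
t 5.9 pos [ 479.3 -212.7   61.7] yaw 0.002 tilt [ 0.001 -0.    -1.   ] q6 -0.44 F [ 1.5 -0.1  2. ] w 0.6
turn -0.058 then shift [ 1.6  2.7 -5.6] | unturned shift [ 1.9  2.7 -5.5]
```

View pics/press1.png

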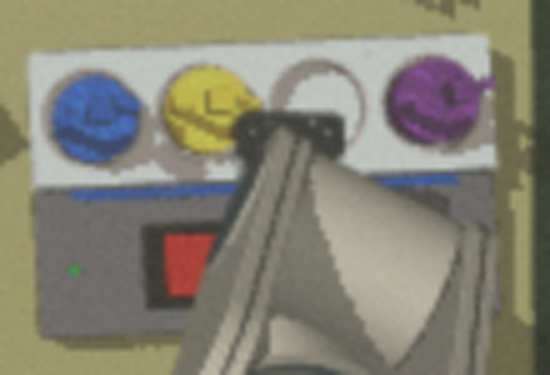

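The arm covers the white key at (300,260) here. The force is 2 N and about 3 mm of travel is left, so I press on to the stop.

Call:
arm_command:
  targets:
    - [0,1.5,-2,0]
    - [0,1.5,-2,0]
    - [0,1,0,0]
    - [0,1,0,0]
    - [0,0,0,0]

```text
t: 6.37
ee_pos: [478.8, -215.4, 58.9]
orientation: [-1.569, -0.0, 0.002]
ft_force: [-5.7, 12.7, 38.4]
width: 0.4
```

Call:
arm_command:
  targets:
    - [0,-5,0,0]
    - [0,-20,0,0]
    - [0,-40,0,0]
    - [0,-40,0,0.1]
    - [0,-40,0,0.1]
    - [0,-40,0,0.1]
    - [0,-30,0,0.1]
    - [0,0,0,0.1]
    - [0,0,0,0.1]
    - [0,0,0,0.1]
    - [0,0,0,0.1]
  gripper: 60

```text
t: 7.28
ee_pos: [478.2, -216.6, 271.2]
orientation: [-1.478, 0.629, -0.627]
ft_force: [0.3, 0.6, 0.5]
width: 52.8
```

```bash
python3 go.py 628 238 275 -0.8;  python3 - <<'E'
from fit import *
t=get_image("top");s=get_image("scene")
cv2.imwrite("pics/k.png",np.hstack([cv2.resize(s[195:270,130:240],(550,375)),]))
E
```

```text
t 7.3 pos [ 478.2 -216.6  271.2] yaw -0.803 tilt [-0.001  0.    -1.   ] q6 0.36 F [0.3 0.6 0.5] w 52.8
turn -0.003 then shift [-221.8   -3.9  424.2] | unturned shift [-223.1   -3.9  423.5]
```

View pics/k.png

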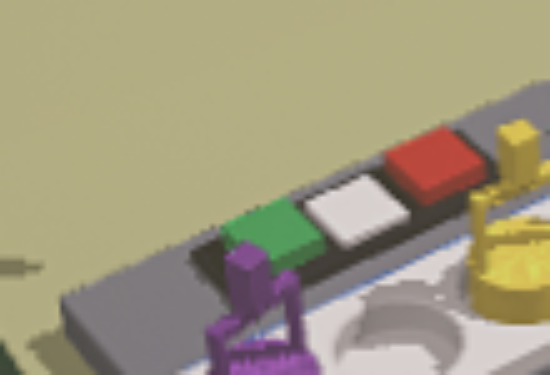

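The white key (355,210) is now low and the red key (435,160) stands high. Next: the carousel paddle.

Call:
arm_command:
  targets:
    - [-17,0,32.6,0]
    - [-17,0,32.6,0]
    - [-17,0,32.6,0]
    - [-17,0,32.6,0]
    - [-17,0,32.6,0]
    - [-17,0,32.6,0]
    - [-17,0,32.6,0]
    - [-17,0,32.6,0]
    - [-17,0,32.6,0]
    - [-17,0,32.6,0]
    - [-17,0,32.6,0]
    - [-17,0,32.6,0]
    - [-18,0,33,0]
    - [0,0,0,0]
    - [0,0,0,0]

```text
t: 8.63
ee_pos: [627.3, 240.0, 270.2]
orientation: [-1.482, 0.62, -0.619]
ft_force: [-0.2, -0.1, -0.3]
width: 52.8
```

```bash
python3 go.py 628 238 208 -0.8;  python3 -c "
from h import *
save('scene','pad.png',(320,80,440,200),5)"
```

```text
t 8.6 pos [627.3 240.  270.2] yaw -0.792 tilt [-0.002 -0.001 -1.   ] q6 1.14 F [-0.2 -0.1 -0.3] w 52.8
turn 0.008 then shift [ 1.9 62.2 -0.8] | unturned shift [ 1.9 62.2 -0.8]
```

View pics/pad.png

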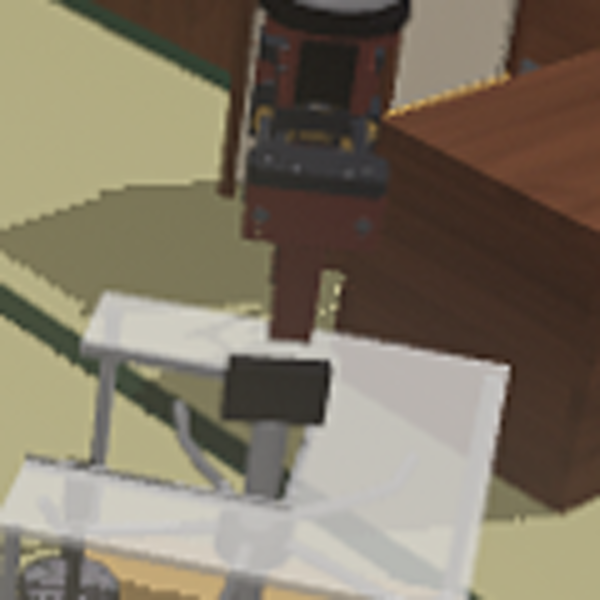

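The fingers are in line with the paddle, seen end-on at (275,390). Descend and close.

Call:
arm_command:
  targets:
    - [2,20,0,0]
    - [0,20,0,0]
    - [0,15,0,0]
    - [0,7,0,0]
    - [0,0,0,0]

```text
t: 9.1
ee_pos: [627.8, 235.2, 207.5]
orientation: [-1.482, 0.627, -0.622]
ft_force: [-0.3, 1.1, 0.8]
width: 52.4
```

Call:
arm_command:
  targets:
    - [0,0,0,0]
    - [0,0,0,0]
    - [0,0,0,0]
    - [0,0,0,0]
    - [0,0,0,0]
    - [0,0,0,0]
    - [0,0,0,0]
    - [0,0,0,0]
  gripper: 0

```text
t: 9.77
ee_pos: [628.1, 239.7, 210.2]
orientation: [-1.476, 0.625, -0.621]
ft_force: [-6.2, 10.4, 2.6]
width: 13.9
```

```bash
python3 go.py 628 238 208 0.33;python3 -c "
from h import *
o=get_obs();print(o['ft_force'],o['moment'])"
```

```text
t 9.8 pos [628.1 239.7 210.2] yaw -0.798 tilt [-0.001  0.004 -1.   ] q6 1.14 F [-6.2 10.4  2.6] w 13.9
turn -1.128 then shift [-0.6  2.2 -1.6] | unturned shift [ 1.2  2.2 -1.3]
[-6.15415846 10.39413315  2.59036768] [ 1.39159376  0.9072424  -0.10745826]
```

Call:
arm_command:
  targets:
    - [-0.5,0,0,-0.094]
    - [-0.5,0,0,-0.094]
    - [-0.5,0,0,-0.094]
    - [0,0,0,-0.094]
    - [0,0,0,-0.094]
    - [0,0,0,-0.094]
    - [0,0,0,-0.094]
    - [0,0,0,-0.094]
    - [0,0,0,-0.094]
    - [0,0,0,-0.094]
    - [0,0,0,-0.094]
    - [0,0,0,-0.094]
    - [0,0,0,0]
    - [0,0,0,0]

```text
t: 10.93
ee_pos: [626.8, 239.0, 209.8]
orientation: [-1.554, -0.258, 0.261]
ft_force: [-5.3, 2.7, 2.7]
width: 13.8
```

```bash
python3 go.py 628 238 208 0.33;python3 -c "
from h import *
o=get_obs();print(o['ft_force'],o['moment'])"
```

```text
t 10.9 pos [626.8 239.  209.8] yaw 0.331 tilt [-0.002  0.001 -1.   ] q6 0.01 F [-5.3  2.7  2.7] w 13.8
turn 0.001 then shift [ 0.8  1.8 -1.3] | unturned shift [ 0.8  1.8 -1.3]
[-5.34044101  2.73113055  2.67962648] [0.47310236 0.86835724 0.30319883]
```

Call:
arm_command:
  targets:
    - [0,0,0,0]
    - [0,0,0,0]
    - [0,0,0,0]
    - [0,0,0,0]
    - [0,-20,0,0]
    - [0,-30,0,0.1]
    - [0,-20,0,0.12]
    - [0,0,0,0.12]
    - [0,0,0,0.12]
    - [0,0,0,0.12]
    - [0,0,0,0.12]
    - [0,0,0,0.12]
    - [0,0,0,0.12]
    - [0,0,0,0.12]
    - [0,0,0,0.12]
    - [0,0,0,0.12]
    - [0,0,0,0.12]
    - [0,0,0,0.12]
    - [0,0,0,0.12]
    - [0,0,0,0.03]
  gripper: 50

```text
t: 12.6
ee_pos: [628.1, 237.9, 279.4]
orientation: [-1.299, 1.057, -1.057]
ft_force: [0.3, 0.2, -0.3]
width: 43.8
```

```bash
python3 go.py 572.5 -99.5 200 -1.24
python3 - <<'E'
from fit import *
ims={n:get_image(n) for n in("top","scene")}
for n,w in(("pot1",(574,-98)),("pot2",(579,-174)),("pot4",(588,-326))): print(n,potfit(n,w,.06,ims=ims))
save('top','top2.png',(100,130,400,290),2.5)
for d in tip_of("top","hook_a"): print(d["conf"],d["at"],atz("top",d["at"],112))
E
```

```text
t 12.6 pos [628.1 237.9 279.4] yaw -1.366 tilt [ 0. -0. -1.] q6 1.71 F [ 0.3  0.2 -0.3] w 43.8
turn -0.126 then shift [ 301.1   79.4 -162.1] | unturned shift [ 319.1   79.4 -122.9]
pot1 (array([ 5.70925723e+02, -9.97443867e+01,  3.62907788e-01]), np.float64(0.8146188259124756))
pot2 (array([ 5.78016589e+02, -1.74223731e+02,  5.11092186e-02]), np.float64(0.799217939376831))
pot4 (array([ 5.87885675e+02, -3.26106221e+02,  3.32491072e-01]), np.float64(0.8515121936798096))
0.68 [199.0, 220.3] [553.92621191 183.08482472 112.        ]
0.23 [360.5, 209.9] [ 597.86030095 -323.77837772  112.        ]
```

View pics/top2.png

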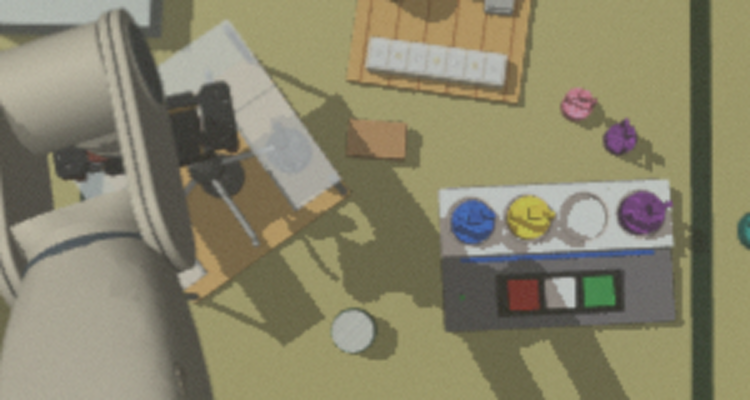

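A free hook faces the front (tip at (257,243)), and the grey pot is under the hood at (288,148). All three pots are undisturbed. Next, fetch blue.

Call:
arm_command:
  targets:
    - [0,0,0,-0.08]
    - [0,0,0,-0.07]
    - [30,0,-16,0]
    - [30,0,-16,0]
    - [30,0,-16,0]
    - [30,0,-16,0]
    - [30,0,-16,0]
    - [30,0,-16,0]
    - [30,0,-16,0]
    - [30,0,-16,0]
    - [30,0,-16,0]
    - [30,0,-16,0]
    - [0,40,0,0]
    - [0,40,0,0]
    - [0,0,0,0]
    - [0,0,0,0]

```text
t: 14.13
ee_pos: [582.8, -99.0, 198.1]
orientation: [-1.361, 0.943, -0.936]
ft_force: [0.6, -0.7, -0.1]
width: 44.3
```

```bash
python3 go.py 572 -99.5 128 -1.22; python3 -c "
from h import *
print(atz('top',(202.8,227.2),124))"
```

```text
t 14.1 pos [582.8 -99.  198.1] yaw -1.21 tilt [-0.005  0.001 -1.   ] q6 1.02 F [ 0.6 -0.7 -0.1] w 44.3
turn 0.01 then shift [ -3.1  70.2 -10. ] | unturned shift [ -3.2  70.2 -10. ]
[532.10617949 168.26639822 124.        ]
```

Call:
arm_command:
  targets:
    - [-3,10,-10,0]
    - [0,25,0,0]
    - [0,20,0,0]
    - [0,10,0,0]
    - [0,4,0,0]
    - [0,1,0,0]
    - [0,0,0,0]

```text
t: 14.72
ee_pos: [574.8, -99.8, 130.8]
orientation: [-1.358, 0.937, -0.94]
ft_force: [0.6, 0.8, 0.2]
width: 44.2
```

```bash
python3 go.py 572 -99.5 128 -1.22; python3 -c "
from h import *
save('scene','grab.png',(200,140,320,260),5)"
```

```text
t 14.7 pos [574.8 -99.8 130.8] yaw -1.209 tilt [ 0.002 -0.    -1.   ] q6 1.02 F [0.6 0.8 0.2] w 44.2
turn 0.011 then shift [-1.2  2.8 -2.5] | unturned shift [-1.3  2.8 -2.5]
```

View pics/grab.png

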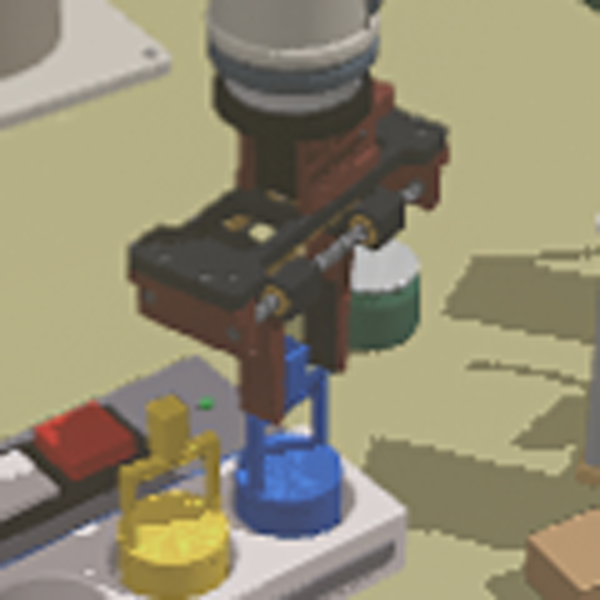

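The fingers straddle the blue knob at (293,370). Close and lift.

Call:
arm_command:
  targets:
    - [-1,1,-2,0]
    - [0,0,0,0]
    - [0,0,0,0]
    - [0,0,0,0]
    - [0,0,0,0]
    - [0,0,0,0]
    - [0,0,0,0]
  gripper: 0

```text
t: 15.35
ee_pos: [571.6, -99.6, 128.7]
orientation: [-1.359, 0.939, -0.94]
ft_force: [-1.1, 0.4, 2.6]
width: 16.3
```

Call:
arm_command:
  targets:
    - [0,-3,0,0]
    - [0,-8,0,0]
    - [0,-15,0,0]
    - [0,-25,0,0]
    - [0,-30,0,0]
    - [0,-30,0,0]
    - [0,-20,0,0]
    - [0,-5,0,0]
    - [0,0,0,0]

```text
t: 16.1
ee_pos: [572.3, -99.8, 266.3]
orientation: [-1.357, 0.936, -0.942]
ft_force: [-0.1, -0.1, -1.2]
width: 16.5
```

```bash
cat > hold.py <<'E'
# fit of the held pot: bottom height and position; args pot, x,y guess, yaw guess
import sys
from fit import *
def held(name,yaw,dz=108):
    o=get_obs(); p=o["ee_pos"]
    ims={n:get_image(n) for n in("top","scene")}
    best=max(((potfit(name,p[:2],yaw,z=p[2]-d,ims=ims,r=45),d) for d in (dz-4,dz,dz+4)),key=lambda r:r[0][1])
    print("held",np.round(best[0][0],3),round(best[0][1],2),"TCP above bottom",best[1],"TCP",np.round(p,1))
if __name__=="__main__": held(sys.argv[1],float(sys.argv[2]))
E
python3 go.py 464.8 118 200 -0.926; python3 hold.py pot1 .33
```

```text
t 16.1 pos [572.3 -99.8 266.3] yaw -1.21 tilt [ 0.004 -0.001 -1.   ] q6 1.02 F [-0.1 -0.1 -1.2] w 16.5
turn -0.284 then shift [-238.8   66.    44.8] | unturned shift [-241.8   65.8  -23.9]Traceback (most recent call last):
  File "hold.py", line 9, in <module>
    if __name__=="__main__": held(sys.argv[1],float(sys.argv[2]))
                             ~~~~^^^^^^^^^^^^^^^^^^^^^^^^^^^^^^^^
  File "hold.py", line 7, in held
    best=max(((potfit(name,p[:2],yaw,z=p[2]-d,ims=ims,r=45),d) for d in (dz-4,dz,dz+4)),key=lambda r:r[0][1])
  File "hold.py", line 7, in <genexpr>
    best=max(((potfit(name,p[:2],yaw,z=p[2]-d,ims=ims,r=45),d) for d in (dz-4,dz,dz+4)),key=lambda r:r[0][1])
               ~~~~~~^^^^^^^^^^^^^^^^^^^^^^^^^^^^^^^^^^^^^^
  File "fit.py", line 36, in potfit
    _,ar,m=blobs(im,lambda h:(h[...,0]>=lo)&(h[...,0]<=hi)&(h[...,1]>{"pot1":90,"pot2":130,"pot4":38}[name])&(h[...,2]>35),(x0,y0,x1,y1))
           ~~~~~^^^^^^^^^^^^^^^^^^^^^^^^^^^^^^^^^^^^^^^^^^^^^^^^^^^^^^^^^^^^^^^^^^^^^^^^^^^^^^^^^^^^^^^^^^^^^^^^^^^^^^^^^^^^^^^^^^^^^^^^^
  File "fit.py", line 6, in blobs
    n,l,s,c=cv2.connectedComponentsWithStats(m); k=1+np.argmax(s[1:,4]); return c[k],s[k,4],l==k
                                                     ~~~~~~~~~^^^^^^^^^
    return _wrapfunc(a, 'argmax', axis=axis, out=out, **kwds)
    return bound(*args, **kwds)
ValueError: attempt to get argmax of an empty sequence
```

Call:
arm_command:
  targets:
    - [0,0,0,-0.05]
    - [0,0,0,-0.08]
    - [0,0,0,-0.09]
    - [0,0,0,-0.064]
    - [-10,0,1,0]
    - [-20,0,2,0]
    - [-30,0,4.5,0]
    - [-30,0,4.5,0]
    - [-30,0,4.5,0]
    - [-30,10,4.5,0]
    - [-30,20,4.5,0]
    - [-30,20,4.5,0]
    - [-20,20,3,0]
    - [-8,10,1,0]
    - [0,5,0,0]
    - [0,0,0,0]
    - [0,0,0,0]

```text
t: 17.62
ee_pos: [455.6, 110.8, 179.2]
orientation: [-1.448, 0.724, -0.723]
ft_force: [-0.8, 0.4, -0.9]
width: 16.4
```

```bash
python3 go.py 458.7 113.3 165 -0.926; python3 -c "
from h import *
save('scene','app.png',(270,110,410,240),5)
save('top','app2.png',(100,150,300,290),3)"
```

```text
t 17.6 pos [455.6 110.8 179.2] yaw -0.927 tilt [-0.001 -0.    -1.   ] q6 1.14 F [-0.8  0.4 -0.9] w 16.4
turn -0.001 then shift [-0.1 14.2  4. ] | unturned shift [-0.1 14.2  4. ]
```

View pics/app.png

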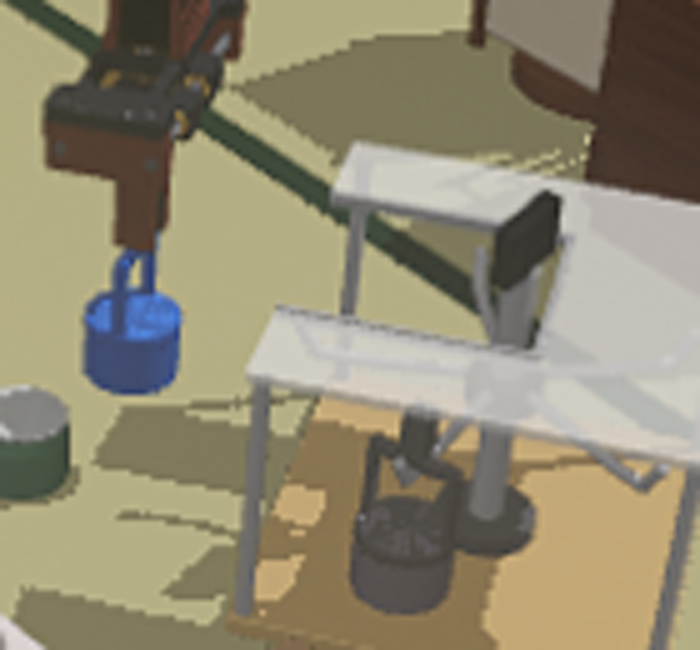

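Call:
arm_command:
  targets:
    - [0,8,0,0]
    - [0,6,0,0]
    - [0,0,8,0]
    - [0,0,15,0]
    - [0,0,18,0]
    - [0,0,18,0]
    - [0,0,18,0]
    - [0,0,15,0]
    - [0,0,12,0]
    - [0,0,8,0]
    - [0,0,3,0]
    - [0,0,0,0]
    - [0,0,0,0]

```text
t: 18.8
ee_pos: [547.1, 179.9, 165.2]
orientation: [-1.448, 0.723, -0.722]
ft_force: [-0.2, -1.3, -1.2]
width: 16.2
```

```bash
python3 go.py 547.4 180 140 -0.926; python3 -c "
from h import *
a=cv2.resize(get_image('scene')[130:240,290:410],(480,440),interpolation=2);b=cv2.resize(get_image('top')[150:270,150:235],(311,440),interpolation=2)
cv2.imwrite('pics/in1.png',np.hstack([a,b]))"
```

```text
t 18.8 pos [547.1 179.9 165.2] yaw -0.926 tilt [-0.001 -0.    -1.   ] q6 1.22 F [-0.2 -1.3 -1.2] w 16.2
turn -0.0 then shift [ 0.2 25.2  0.3] | unturned shift [ 0.2 25.2  0.3]
```

View pics/in1.png

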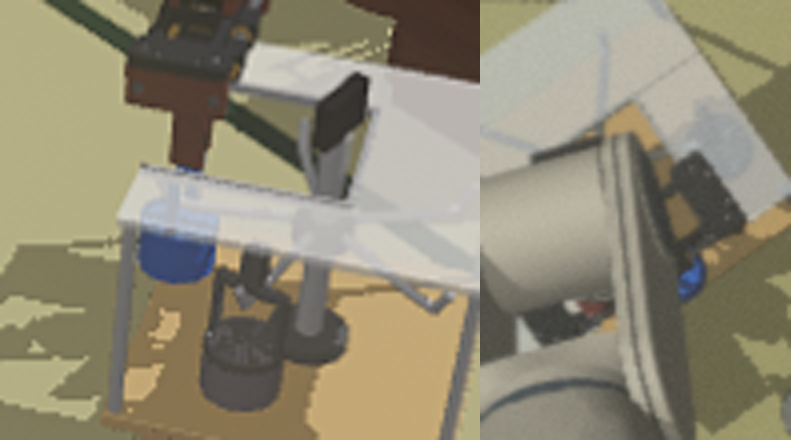

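No contact yet. Blue (175,235) hangs over the hook. Lower it.

Call:
arm_command:
  targets:
    - [0,5,0,0]
    - [0,6,0,0]
    - [0,5,0,0]
    - [0,4,0,0]
    - [0,2,0,0]
    - [0,1,0,0]
    - [0,1,0,0]
    - [0,0,0,0]

```text
t: 19.57
ee_pos: [547.5, 180.2, 141.3]
orientation: [-1.447, 0.723, -0.722]
ft_force: [-0.2, 0.1, -0.4]
width: 16.0
```

```bash
python3 go.py 547.4 180 140 -0.926
```

```text
t 19.6 pos [547.5 180.2 141.3] yaw -0.926 tilt [-0. -0. -1.] q6 1.22 F [-0.2  0.1 -0.4] w 16.0
turn -0.0 then shift [ 0.1  1.3 -0.2] | unturned shift [ 0.1  1.3 -0.2]
```

Call:
arm_command:
  targets:
    - [0,1,0,0]
    - [0,1,0,0]
    - [0,0,0,0]

```text
t: 19.82
ee_pos: [547.9, 180.3, 140.3]
orientation: [-1.447, 0.722, -0.723]
ft_force: [-2.4, -0.4, 5.4]
width: 16.5
```

Contact at the seat height. Release and rise straight up.

Call:
arm_command:
  targets:
    - [0,-1,0,0]
    - [0,0,0,0]
    - [0,0,0,0]
    - [0,0,0,0]
    - [0,0,0,0]
    - [0,-10,0,0]
    - [0,-20,0,0]
    - [0,-30,0,0]
    - [0,-40,0,0]
    - [0,-40,0,0]
    - [0,0,0,0]
  gripper: 45

```text
t: 20.73
ee_pos: [551.4, 181.4, 289.3]
orientation: [-1.438, 0.714, -0.729]
ft_force: [0.9, 0.6, 0.6]
width: 40.0
```

```bash
python3 go.py 626.8 239.3 208 0.33
python3 - <<'E'
from fit import *
ims={n:get_image(n) for n in("top","scene")}
cv2.imwrite('pics/hung1.png',cv2.resize(ims["scene"][130:250,290:420],(650,600),interpolation=2))
print(potfit("pot1",(547,180),.64,z=32,ims=ims))
E
```

```text
t 20.7 pos [551.4 181.4 289.3] yaw -0.926 tilt [ 0.013  0.004 -1.   ] q6 1.22 F [0.9 0.6 0.6] w 40.0
turn -1.256 then shift [89.8 82.1 29.3] | unturned shift [-1.3 82.5 94.1]
(array([545.64366286, 179.70553995,   0.82252773]), np.float64(0.6615990400314331))
```

View pics/hung1.png

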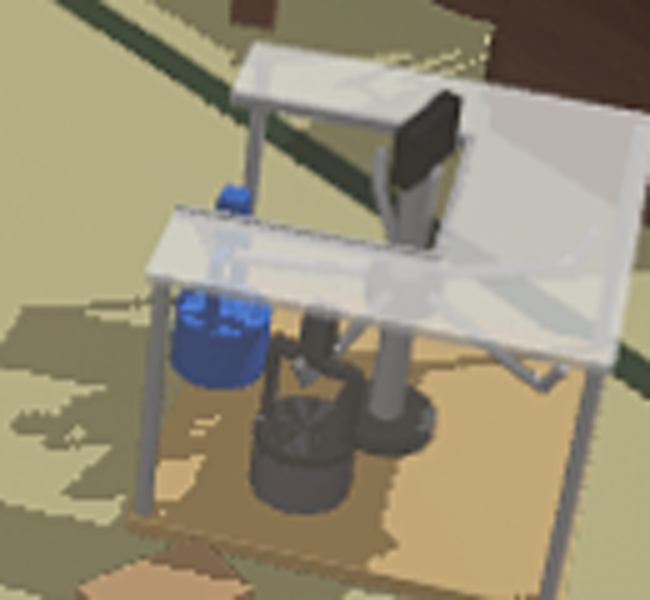

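Blue hangs on hook d, seen through the roof at (225,310). Now turn the carousel so hook a comes to the front. I stop about 0.12 rad short to keep joint 6 within its range.

Call:
arm_command:
  targets:
    - [0,0,30,-0.1]
    - [6,0,30,-0.12]
    - [10,0,28,-0.12]
    - [0,0,0,-0.12]
    - [0,0,0,-0.12]
    - [0,0,0,-0.12]
    - [0,0,0,-0.12]
    - [0,0,0,-0.12]
    - [0,0,0,-0.12]
    - [0,0,0,-0.12]
    - [0,0,0,-0.08]
    - [0,0,0,0]

```text
t: 21.83
ee_pos: [622.4, 228.6, 278.5]
orientation: [-1.555, -0.262, 0.267]
ft_force: [-0.2, -0.6, 0.5]
width: 39.2
```

```bash
python3 go.py 626.8 239.3 209 0.33
```

```text
t 21.8 pos [622.4 228.6 278.5] yaw 0.337 tilt [-0.003 -0.001 -1.   ] q6 -0.0 F [-0.2 -0.6  0.5] w 39.2
turn 0.007 then shift [ 7.8 69.5  8.7] | unturned shift [ 7.9 69.5  8.6]
```

Call:
arm_command:
  targets:
    - [8,10,8,0]
    - [0,20,0,0]
    - [0,20,0,0]
    - [0,15,0,0]
    - [0,4,0,0]
    - [0,0,0,0]
    - [0,0,0,0]

```text
t: 22.42
ee_pos: [628.5, 239.5, 211.1]
orientation: [-1.555, -0.261, 0.262]
ft_force: [0.2, 0.1, 0.1]
width: 39.6
```

```bash
python3 go.py 626.8 239.3 209 0.33
```

```text
t 22.4 pos [628.5 239.5 211.1] yaw 0.333 tilt [-0. -0. -1.] q6 0.01 F [0.2 0.1 0.1] w 39.6
turn 0.003 then shift [-1.6  2.1  0.4] | unturned shift [-1.6  2.1  0.4]
```

Call:
arm_command:
  targets:
    - [-1.5,1,0,0]
    - [0,0,0,0]
    - [0,0,0,0]
    - [0,0,0,0]
    - [0,0,0,0]
    - [0,0,0,0]
    - [0,0,0,0]
  gripper: 0

```text
t: 23.0
ee_pos: [626.9, 238.6, 211.1]
orientation: [-1.555, -0.262, 0.262]
ft_force: [-2.8, -0.7, 6.1]
width: 13.8
```

Call:
arm_command:
  targets:
    - [0,0,0,0.01]
    - [0,0,0,0.02]
    - [0,0,0,0.03]
    - [0,0,0,0.04]
    - [0,0,0,0.05]
    - [0,0,0,0.06]
    - [0,0,0,0.06]
    - [0,0,0,0.06]
    - [0,0,0,0.06]
    - [0,0,0,0.06]
    - [0,0,0,0.06]
    - [0,0,0,0.06]
    - [0,0,0,0.06]
    - [0,0,0,0.06]
    - [0,0,0,0.06]
    - [0,0,0,0.06]
    - [0,0,0,0.06]
    - [0,0,0,0.06]
    - [0,0,0,0.06]
    - [0,0,0,0.06]

```text
t: 24.67
ee_pos: [626.8, 238.6, 211.1]
orientation: [-1.497, 0.562, -0.562]
ft_force: [-3.6, -1.1, 5.6]
width: 13.7
```

Call:
arm_command:
  targets:
    - [0,0,0,0.06]
    - [0,0,0,0.06]
    - [0,0,0,0.06]
    - [0,0,0,0.06]
    - [0,0,0,0.06]
    - [0,0,0,0.06]
    - [0,0,0,0.06]
    - [0,0,0,0.06]
    - [0,0,0,0.06]
    - [0,0,0,0.06]
    - [0,0,0,0.06]
    - [0,0,0,0.06]
    - [0,0,0,0.06]
    - [0,0,0,0.06]
    - [0,0,0,0.06]
    - [0,0,0,0.06]
    - [0,0,0,0.06]
    - [0,0,0,0.06]
    - [0,0,0,0.05]
    - [0,0,0,0.04]

```text
t: 26.33
ee_pos: [626.8, 238.7, 211.2]
orientation: [-1.042, 1.439, -1.439]
ft_force: [-3.4, -0.5, 6.5]
width: 13.9
```

```bash
python3 go.py 626.8 239.3 209 -2.06
```

```text
t 26.3 pos [626.8 238.7 211.2] yaw -1.888 tilt [ 0.  0. -1.] q6 2.23 F [-3.4 -0.5  6.5] w 13.9
turn 0.172 then shift [-0.5  2.2 -0.2] | unturned shift [-0.6  2.2 -0.1]
```

Call:
arm_command:
  targets:
    - [0,0,0,0.04]
    - [0,0,0,0.04]
    - [0,0,0,0.03]
    - [0,0,0,0.03]
    - [0,0,0,0.02]
    - [0,0,0,0.01]
    - [0,0,0,0]
    - [0,0,0,0]
    - [0,0,0,0]

```text
t: 27.08
ee_pos: [626.8, 238.8, 211.1]
orientation: [-0.939, 1.557, -1.557]
ft_force: [-3.7, 0.3, 5.6]
width: 13.9
```

```bash
python3 go.py 626.8 239.3 209 -2.06
```

```text
t 27.1 pos [626.8 238.8 211.1] yaw -2.056 tilt [-0.  0. -1.] q6 2.4 F [-3.7  0.3  5.6] w 13.9
turn 0.004 then shift [-0.5  2.1 -0.2] | unturned shift [-0.5  2.1 -0.2]
```

Call:
arm_command:
  targets:
    - [0,0,0,0]
    - [0,0,0,0]
    - [0,0,0,0]
    - [0,0,0,0]
    - [0,-20,0,0]
    - [0,-30,0,0]
    - [0,-25,0,-0.1]
    - [0,0,0,-0.12]
    - [0,0,0,-0.12]
    - [0,0,0,-0.12]
    - [0,0,0,-0.12]
    - [0,0,0,-0.05]
    - [0,0,0,0]
  gripper: 45

```text
t: 28.17
ee_pos: [626.9, 238.6, 285.3]
orientation: [-1.275, 1.101, -1.101]
ft_force: [-0.0, 0.0, 0.1]
width: 39.8
```

```bash
python3 go.py 577.5 -174 200 -1.52
python3 - <<'E'
from fit import *
ims={n:get_image(n) for n in("top","scene")}
for n,w in(("pot2",(579,-174)),("pot4",(588,-326))): print(n,potfit(n,w,.2,ims=ims))
a=np.hstack([cv2.resize(ims["scene"][130:250,300:420],(400,400),interpolation=2),cv2.resize(ims["top"][140:260,120:240],(400,400),interpolation=2)])
cv2.imwrite('pics/turn1.png',a)
E
```

```text
t 28.2 pos [626.9 238.6 285.3] yaw -1.424 tilt [-0. -0. -1.] q6 1.77 F [-0.   0.   0.1] w 39.8
turn 0.096 then shift [409.6  85.3 -70.3] | unturned shift [ 401.    85.3 -109.1]
pot2 (array([ 5.78070503e+02, -1.74044615e+02, -9.22876177e-03]), np.float64(0.797807514667511))
pot4 (array([ 5.88171841e+02, -3.26133777e+02,  3.10723831e-01]), np.float64(0.8483697175979614))
```

View pics/turn1.png

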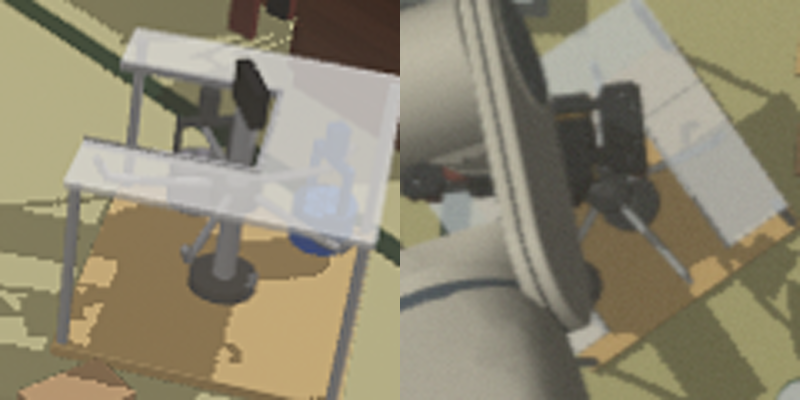

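Blue hangs quietly at the back (left half, (325,190)). Free hook a points forward (right half, (690,278)). Fetch yellow.

Call:
arm_command:
  targets:
    - [0,0,0,0.06]
    - [0,0,0,0.06]
    - [32,0,-5,0]
    - [32,0,-5,0]
    - [32,0,-5,0]
    - [32,0,-5,0]
    - [32,0,-5,0]
    - [32,0,-5,0]
    - [32,0,-5,0]
    - [32,0,-5,0]
    - [32,0,-5,0]
    - [32,0,-5,0]
    - [32,20,-5,0]
    - [32,30,-5,0]
    - [28,30,0,0]
    - [0,5,0,0]
    - [0,0,0,0]
    - [0,0,0,0]

```text
t: 29.77
ee_pos: [577.5, -172.6, 202.2]
orientation: [-1.22, 1.192, -1.192]
ft_force: [0.5, 0.4, -0.2]
width: 39.5
```

```bash
python3 go.py 578 -174.1 129 -1.54;  python3 -c "
from h import *
print(atz('top',(207,223.4),124))"
```

```text
t 29.8 pos [ 577.5 -172.6  202.2] yaw -1.547 tilt [-0.  0. -1.] q6 1.24 F [ 0.5  0.4 -0.2] w 39.5
turn -0.007 then shift [ 1.5 73.2  0.4] | unturned shift [ 1.5 73.2  0.5]
[544.11824002 155.78975077 124.        ]
```

Call:
arm_command:
  targets:
    - [1.5,20,0,0]
    - [0,25,0,0]
    - [0,18,0,0]
    - [0,7,0,0]
    - [0,3,0,0]
    - [0,0,0,0]
    - [0,0,0,0]

```text
t: 30.35
ee_pos: [578.6, -174.2, 130.7]
orientation: [-1.22, 1.188, -1.192]
ft_force: [-0.2, 0.1, 0.9]
width: 39.6
```

Call:
arm_command:
  targets:
    - [0,0,0,0]
    - [0,0,0,0]
    - [0,0,0,0]
    - [0,0,0,0]
    - [0,0,0,0]
    - [0,0,0,0]
    - [0,0,0,0]
  gripper: 0

```text
t: 30.93
ee_pos: [577.7, -174.6, 129.6]
orientation: [-1.22, 1.19, -1.192]
ft_force: [-0.3, -0.4, 5.7]
width: 15.6
```

Call:
arm_command:
  targets:
    - [0,-3,0,0]
    - [0,-8,0,0]
    - [0,-15,0,0]
    - [0,-25,0,0]
    - [0,-30,0,0]
    - [0,-30,0,0]
    - [0,-20,0,0]
    - [0,-5,0,0]
    - [0,0,0,0]
    - [0,0,0,0]

```text
t: 31.77
ee_pos: [576.8, -174.2, 264.2]
orientation: [-1.221, 1.192, -1.19]
ft_force: [0.0, -0.7, -1.7]
width: 16.2
```

```bash
python3 go.py 473 92.6 166 -0.8
```

```text
t 31.8 pos [ 576.8 -174.2  264.2] yaw -1.546 tilt [-0.001  0.    -1.   ] q6 1.23 F [ 0.  -0.7 -1.7] w 16.2
turn -0.746 then shift [-263.7   98.2  111.5] | unturned shift [-269.2   98.4  -97. ]
```

Call:
arm_command:
  targets:
    - [0,0,0,-0.05]
    - [0,0,0,-0.1]
    - [0,0,0,-0.11]
    - [0,0,0,-0.11]
    - [0,0,0,-0.11]
    - [0,0,0,-0.11]
    - [0,0,0,-0.1]
    - [0,0,0,-0.056]
    - [-10,0,4,0]
    - [-20,0,8,0]
    - [-30,0,13,0]
    - [-34,0,14,0]
    - [-34,0,14,0]
    - [-34,0,14,0]
    - [-34,0,14,0]
    - [-32,0,14,0]
    - [-22,0,9,0]
    - [-10,0,4,0]
    - [-3,0,2,0]
    - [0,0,0,0]

```text
t: 33.43
ee_pos: [472.7, 91.3, 264.5]
orientation: [-1.48, 0.625, -0.624]
ft_force: [-0.6, 0.1, -0.7]
width: 16.2
```

```bash
python3 go.py 473.9 90.5 166 -0.8
```

```text
t 33.4 pos [472.7  91.3 264.5] yaw -0.799 tilt [-0.001 -0.    -1.   ] q6 0.97 F [-0.6  0.1 -0.7] w 16.2
turn 0.001 then shift [ 1.5 98.5  0.4] | unturned shift [ 1.5 98.5  0.4]
```

Call:
arm_command:
  targets:
    - [1.5,15,0,0]
    - [0,25,0,0]
    - [0,25,0,0]
    - [0,20,0,0]
    - [0,10,0,0]
    - [0,3.5,0,0]
    - [0,0,0,0]

```text
t: 34.02
ee_pos: [474.2, 89.0, 166.0]
orientation: [-1.479, 0.627, -0.625]
ft_force: [-0.2, -0.6, -1.1]
width: 15.7
```

```bash
cat > hold.py <<'E'
# held pot: lowest visible pixel of its colour in the scene view against the model at several heights
import sys
from fit import *
name,off,yaw=sys.argv[1],float(sys.argv[2]),float(sys.argv[3])
p=get_obs()["ee_pos"]; im=get_image("scene"); lo,hi=HUE[name]
b=proj("scene",box((p[0],p[1],p[2]-off+40),(45,45,60)));x0,y0=b.min(0).astype(int);x1,y1=b.max(0).astype(int)
_,ar,m=blobs(im,lambda h:(h[...,0]>=lo)&(h[...,0]<=hi)&(h[...,1]>{"pot1":90,"pot2":130,"pot4":38}[name])&(h[...,2]>35),(x0,y0,x1,y1))
ys,xs=np.nonzero(m); print("obs rows",ys.max(),"cols",xs.min(),xs.max(),"area",ar)
for d in(-5,0,5):
    M=mask("scene",POT,(p[0],p[1],yaw),p[2]-off-d)>.5; y,x=np.nonzero(M); print(d,y.max(),x.min(),x.max())
E
python3 hold.py pot2 109.6 .77; python3 go.py 473.9 90.5 166 -0.8
```

```text
obs rows 198 cols 285 303 area 403
-5 197 285 304
0 198 285 304
5 200 285 304
t 34.1 pos [474.7  89.3 166.9] yaw -0.801 tilt [ 0. -0. -1.] q6 0.96 F [-0.1 -0.6 -1.1] w 15.6
turn -0.001 then shift [-1.4  0.9  0.2] | unturned shift [-1.4  0.9  0.2]
```

Held as expected. Move in radially by about 114 mm.

Call:
arm_command:
  targets:
    - [-1,0.5,8,0]
    - [0,0,15,0]
    - [0,0,18,0]
    - [0,0,18,0]
    - [0,0,18,0]
    - [0,0,15,0]
    - [0,0,12,0]
    - [0,0,7,0]
    - [0,0,3,0]
    - [0,0,0,0]
    - [0,0,0,0]

```text
t: 34.98
ee_pos: [554.8, 169.7, 166.2]
orientation: [-1.479, 0.626, -0.625]
ft_force: [-0.3, 0.7, -1.8]
width: 15.8
```

```bash
python3 go.py 555.6 170 141.6 -0.8
```

```text
t 35.0 pos [554.8 169.7 166.2] yaw -0.8 tilt [-0. -0. -1.] q6 1.08 F [-0.3  0.7 -1.8] w 15.8
turn -0.0 then shift [ 0.3 24.6  0.8] | unturned shift [ 0.3 24.6  0.8]
```

Call:
arm_command:
  targets:
    - [0,5,1,0]
    - [0,6,0,0]
    - [0,5,0,0]
    - [0,4,0,0]
    - [0,2,0,0]
    - [0,1,0,0]
    - [0,1,0,0]
    - [0,0,0,0]

```text
t: 35.65
ee_pos: [555.9, 170.7, 142.0]
orientation: [-1.479, 0.625, -0.625]
ft_force: [0.4, -0.0, -1.5]
width: 15.7
```

Call:
arm_command:
  targets:
    - [0,1,0,0]
    - [0,0,0,0]

```text
t: 35.82
ee_pos: [556.2, 170.7, 141.5]
orientation: [-1.479, 0.625, -0.626]
ft_force: [-0.1, -0.6, 1.4]
width: 15.8
```

Call:
arm_command:
  targets:
    - [0,0.7,0,0]
    - [0,0,0,0]
    - [0,0,0,0]

```text
t: 36.07
ee_pos: [556.3, 170.7, 141.3]
orientation: [-1.478, 0.624, -0.626]
ft_force: [-1.4, -1.0, 5.9]
width: 16.1
```

Call:
arm_command:
  targets:
    - [0,0,0,0]
    - [0,0,0,0]
    - [0,0,0,0]
    - [0,0,0,0]
    - [0,0,0,0]
    - [0,-10,0,0]
    - [0,-20,0,0]
    - [0,-30,0,0]
    - [0,-40,0,0]
    - [0,-38,0,0]
    - [0,0,0,0]
    - [0,0,0,0]
  gripper: 45

```text
t: 37.07
ee_pos: [557.3, 171.1, 281.8]
orientation: [-1.475, 0.621, -0.629]
ft_force: [0.7, 0.2, 0.0]
width: 39.7
```

```bash
python3 go.py 626.8 239 280 1.085
python3 - <<'E'
from fit import *
ims={n:get_image(n) for n in("top","scene")}
print(potfit("pot2",(556,170),.77,z=32,ims=ims)); print("pot4",potfit("pot4",(588,-326),.3,ims=ims))
a=np.hstack([cv2.resize(ims["scene"][130:250,290:420],(433,400),interpolation=2),cv2.resize(ims["scene"][200:320,100:250],(366,400),interpolation=2)])
cv2.imwrite('pics/hung2.png',a)
E
```

```text
t 37.1 pos [557.3 171.1 281.8] yaw -0.8 tilt [ 0.006  0.002 -1.   ] q6 1.08 F [0.7 0.2 0. ] w 39.7
turn 1.257 then shift [-92.5   1.7  29.7] | unturned shift [-0.3  2.3 97.2]
(array([556.58099528, 170.16696355,   0.82395398]), np.float64(0.6740337610244751))
pot4 (array([ 5.87891927e+02, -3.25990682e+02,  3.34537565e-01]), np.float64(0.8483863472938538))
```

View pics/hung2.png

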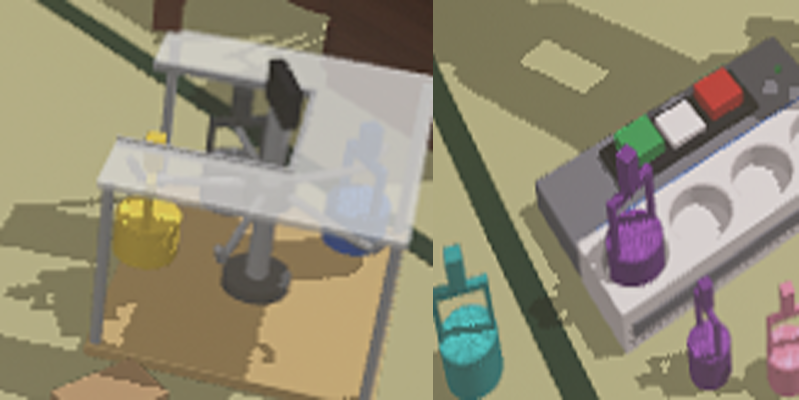

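Yellow hangs on hook a (145,210), blue stays at the back (360,195), and purple is still in its well. Turn the carousel on to hook b.

Call:
arm_command:
  targets:
    - [0,0,32,0]
    - [0,0,32,0]
    - [0,0,33,0]
    - [0,0,0,-0.118]
    - [0,0,0,-0.118]
    - [0,0,0,-0.118]
    - [0,0,0,-0.118]
    - [0,0,0,-0.118]
    - [0,0,0,-0.118]
    - [0,0,0,-0.118]
    - [0,0,0,-0.118]
    - [0,0,0,-0.118]
    - [0,0,0,-0.118]
    - [0,0,0,-0.118]
    - [0,0,0,-0.118]
    - [0,0,0,-0.118]
    - [0,0,0,-0.118]
    - [0,0,0,-0.118]
    - [0,0,0,-0.115]

```text
t: 38.75
ee_pos: [624.5, 237.8, 276.0]
orientation: [-1.398, -0.845, 0.852]
ft_force: [0.7, 0.8, -0.2]
width: 39.5
```

```bash
python3 go.py 626.8 239 210 1.085
```

```text
t 38.8 pos [624.5 237.8 276. ] yaw 1.091 tilt [-0.004 -0.001 -1.   ] q6 -0.74 F [ 0.7  0.8 -0.2] w 39.5
turn 0.006 then shift [ 2.3 66.  -1.7] | unturned shift [ 2.3 66.  -1.7]
```

Call:
arm_command:
  targets:
    - [2,10,-1.5,0]
    - [0,20,0,0]
    - [0,20,0,0]
    - [0,12,0,0]
    - [0,4,0,0]
    - [0,0,0,0]
    - [0,0,0,0]

```text
t: 39.33
ee_pos: [627.9, 239.4, 212.3]
orientation: [-1.401, -0.843, 0.844]
ft_force: [0.1, 0.2, 1.4]
width: 39.4
```

Call:
arm_command:
  targets:
    - [0,0,0,0]
    - [0,0,0,0]
    - [0,0,0,0]
    - [0,0,0,0]
    - [0,0,0,0]
    - [0,0,0,0]
    - [0,0,0,0]
  gripper: 0

```text
t: 39.92
ee_pos: [627.5, 238.4, 213.2]
orientation: [-1.402, -0.844, 0.845]
ft_force: [-2.0, -4.0, 4.8]
width: 13.9
```

Call:
arm_command:
  targets:
    - [0,0,0,0.01]
    - [0,0,0,0.02]
    - [0,0,0,0.03]
    - [0,0,0,0.04]
    - [0,0,0,0.05]
    - [0,0,0,0.055]
    - [0,0,0,0.055]
    - [0,0,0,0.055]
    - [0,0,0,0.055]
    - [0,0,0,0.055]
    - [0,0,0,0.055]
    - [0,0,0,0.055]
    - [0,0,0,0.055]
    - [0,0,0,0.055]
    - [0,0,0,0.055]
    - [0,0,0,0.055]
    - [0,0,0,0.055]
    - [0,0,0,0.055]
    - [0,0,0,0.055]
    - [0,0,0,0.055]

```text
t: 41.58
ee_pos: [626.9, 238.0, 213.2]
orientation: [-1.571, -0.083, 0.086]
ft_force: [-5.9, -6.6, 6.7]
width: 13.8
```

```bash
python3 go.py 626.8 239 210 -0.3
```

```text
t 41.6 pos [626.9 238.  213.2] yaw 0.107 tilt [-0.002 -0.002 -1.   ] q6 0.24 F [-5.9 -6.6  6.7] w 13.8
turn 0.407 then shift [-0.4  3.2  0.9] | unturned shift [-0.   3.2  1. ]
```

Call:
arm_command:
  targets:
    - [0,0,0,0.055]
    - [0,0,0,0.055]
    - [0,0,0,0.055]
    - [0,0,0,0.055]
    - [0,0,0,0.05]
    - [0,0,0,0.045]
    - [0,0,0,0.04]
    - [0,0,0,0.03]
    - [0,0,0,0.015]
    - [0,0,0,0.01]
    - [0,0,0,0]
    - [0,0,0,0]
    - [0,0,0,0]

```text
t: 42.67
ee_pos: [626.7, 238.0, 213.2]
orientation: [-1.56, 0.237, -0.234]
ft_force: [-6.5, -6.4, 7.5]
width: 13.7
```

```bash
python3 go.py 626.8 239 210 -0.3
```

```text
t 42.7 pos [626.7 238.  213.2] yaw -0.3 tilt [-0.002 -0.002 -1.   ] q6 0.65 F [-6.5 -6.4  7.5] w 13.7
turn -0.0 then shift [-0.1  3.2  1. ] | unturned shift [-0.1  3.2  1. ]
```

Call:
arm_command:
  targets:
    - [0,0,0,0]
    - [0,0,0,0]
    - [0,0,0,0]
    - [0,0,0,0]
    - [0,-20,0,0]
    - [0,-30,0,0]
    - [0,-25,0,0.1]
    - [0,0,0,0.12]
    - [0,0,0,0.12]
    - [0,0,0,0.12]
    - [0,0,0,0.12]
    - [0,0,0,0.12]
    - [0,0,0,0.12]
    - [0,0,0,0.12]
    - [0,0,0,0]
  gripper: 45

```text
t: 43.92
ee_pos: [627.8, 239.4, 287.3]
orientation: [-1.346, 0.965, -0.965]
ft_force: [-0.6, -0.7, -0.1]
width: 39.2
```

```bash
python3 - <<'E'
from fit import *
ims={n:get_image(n) for n in("top","scene")}
print("pot4",potfit("pot4",(588,-326),.3,ims=ims))
o=get_obs()
pad=-0.3+np.pi/2
for n,off in(("pot1",288),("pot2",72)):
    a=pad+np.pi+np.deg2rad(off); c=(626.8+100*np.cos(a),239+100*np.sin(a)); lo,hi=HUE[n]
    b=proj("scene",box((*c,90),(45,45,75)));x0,y0=b.min(0).astype(int);x1,y1=b.max(0).astype(int)
    h=cv2.cvtColor(ims["scene"],cv2.COLOR_BGR2HSV).astype(int)[y0:y1,x0:x1]
    m=(h[...,0]>=lo)&(h[...,0]<=hi)&(h[...,1]>50); ys,xs=np.nonzero(m)
    M=mask("scene",POT,(*c,a),32)>.5; Y,X=np.nonzero(M)
    print(n,m.sum(),M.sum(),"obs",xs.min()+x0,xs.max()+x0,ys.min()+y0,ys.max()+y0,"exp",X.min(),X.max(),Y.min(),Y.max())
cv2.imwrite("pics/s3.bmp",ims["scene"])
E
python3 go.py 588 -326 200 -1.25
```

```text
pot4 (array([ 5.87569713e+02, -3.30279111e+02,  3.71813418e-01]), np.float64(0.8450247645378113))
t 44.0 pos [627.8 239.4 287.3] yaw -1.236 tilt [-0.  0. -1.] q6 1.58 F [-0.4  0.3  0.6] w 39.5
turn 0.014 then shift [ 524.1   87.3 -216.1] | unturned shift [ 521.    87.3 -223.4]Traceback (most recent call last):
  File "<stdin>", line 12, in <module>
    return umr_minimum(a, axis, None, out, keepdims, initial, where)
ValueError: zero-size array to reduction operation minimum which has no identity
```

Call:
arm_command:
  targets:
    - [33,0,-13.5,0]
    - [33,0,-13.5,0]
    - [33,0,-13.5,0]
    - [33,0,-13.5,0]
    - [33,0,-13.5,0]
    - [33,0,-13.5,0]
    - [33,0,-13.5,0]
    - [33,0,-13.5,0]
    - [33,0,-13.5,0]
    - [33,0,-13.5,0]
    - [33,0,-13.5,0]
    - [33,0,-13.5,0]
    - [33,0,-13.5,0]
    - [33,15,-13.5,0]
    - [33,30,-13.5,0]
    - [26,30,-13.5,0]
    - [0,10,0,0]
    - [0,0,0,0]
    - [0,0,0,0]

```text
t: 45.6
ee_pos: [592.8, -319.1, 205.4]
orientation: [-1.348, 0.962, -0.96]
ft_force: [-0.0, 0.2, 0.2]
width: 39.5
```

```bash
python3 - <<'E'
from fit import *
ims={n:get_image(n) for n in("top","scene")}
cv2.imwrite("pics/s3.bmp",ims["scene"]);cv2.imwrite("pics/t3.bmp",ims["top"])
a=np.hstack([cv2.resize(ims["scene"][130:250,290:420],(400,400),interpolation=2),cv2.resize(ims["top"][140:260,120:240],(400,400),interpolation=2)])
cv2.imwrite('pics/turn2.png',a)
try: print("pot4",potfit("pot4",(588,-328),.3,ims=ims))
except Exception as e: print(e)
h=cv2.cvtColor(ims["top"],cv2.COLOR_BGR2HSV).astype(int)[130:260,110:250]
for n,(lo,hi) in (("blue",(100,125)),("yellow",(20,35))):
    m=(h[...,0]>=lo)&(h[...,0]<=hi)&(h[...,1]>(25 if n=="blue" else 150)); ys,xs=np.nonzero(m)
    print(n,m.sum(),np.median(xs)+110 if m.any() else 0,np.median(ys)+130 if m.any() else 0)
pad=-.3+np.pi/2
for n,off in(("blue",288),("yellow",72),("freeb",144)):
    a=pad+np.pi+np.deg2rad(off); print(n,"exp",proj("top",[626.8+100*np.cos(a),239+100*np.sin(a),72]))
E
python3 go.py 587.7 -329.5 129 -1.22
```

```text
pot4 (array([ 5.86563681e+02, -3.29988055e+02,  3.46028857e-01]), np.float64(0.4099142551422119))
blue 176 187.0 167.0
yellow 0 0 0
blue exp [[184.02009408 229.17699121]]
yellow exp [[203.76185351 173.9173851 ]]
freeb exp [[167.69559179 173.59178839]]
t 45.7 pos [ 594.1 -318.8  207.4] yaw -1.238 tilt [ 0.002 -0.001 -1.   ] q6 0.73 F [ 0.7 -0.4  0.4] w 39.6
turn -0.018 then shift [ 7.7 78.4 -9.8] | unturned shift [ 7.9 78.4 -9.6]
```

View pics/turn2.png

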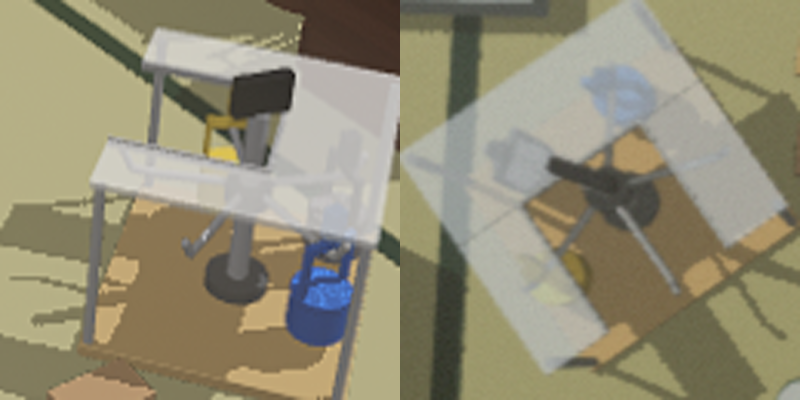

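Blue (620,90) and yellow (560,275) both hang under the hood, and a free hook faces the front (tip (675,290)). Pick purple, which sits about 4 mm to one side in its well.

Call:
arm_command:
  targets:
    - [4,0,-5,-0.018]
    - [4,10,-5,0]
    - [0,25,0,0]
    - [0,20,0,0]
    - [0,14,0,0]
    - [0,6,0,0]
    - [0,2,0,0]
    - [0,0,0,0]
    - [0,0,0,0]

```text
t: 46.45
ee_pos: [586.9, -330.8, 129.8]
orientation: [-1.354, 0.947, -0.95]
ft_force: [0.9, 0.0, -0.6]
width: 40.0
```

```bash
python3 go.py 587.7 -329.5 129 -1.22
```

```text
t 46.5 pos [ 586.9 -330.8  129.8] yaw -1.222 tilt [ 0.001 -0.001 -1.   ] q6 0.69 F [ 0.9  0.  -0.6] w 40.0
turn -0.002 then shift [-0.9  0.8  1.2] | unturned shift [-0.9  0.8  1.1]
```

Call:
arm_command:
  targets:
    - [-1,0,1,0]
    - [0,0,0,0]
    - [0,0,0,0]
    - [0,0,0,0]
    - [0,0,0,0]
    - [0,0,0,0]
    - [0,0,0,0]
    - [0,0,0,0]
  gripper: 0

```text
t: 47.12
ee_pos: [587.0, -329.5, 129.2]
orientation: [-1.354, 0.948, -0.949]
ft_force: [0.2, 0.6, 3.8]
width: 15.7
```

Call:
arm_command:
  targets:
    - [0,-3,0,0]
    - [0,-8,0,0]
    - [0,-15,0,0]
    - [0,-25,0,0]
    - [0,-30,0,0]
    - [0,-30,0,0]
    - [0,-20,0,0]
    - [0,-5,0,0]
    - [0,0,0,0]
    - [0,0,0,0]

```text
t: 47.95
ee_pos: [586.2, -328.9, 263.9]
orientation: [-1.354, 0.95, -0.948]
ft_force: [0.2, -0.4, -1.7]
width: 15.6
```

```bash
python3 go.py 456.2 111.2 166 -0.929
```

```text
t 48.0 pos [ 586.2 -328.9  263.9] yaw -1.222 tilt [-0.001  0.001 -1.   ] q6 0.69 F [ 0.2 -0.4 -1.7] w 15.6
turn -0.293 then shift [-430.3   98.2  159.4] | unturned shift [-458.    98.3   28.3]
```

Call:
arm_command:
  targets:
    - [0,0,0,-0.05]
    - [0,0,0,-0.08]
    - [0,0,0,-0.09]
    - [0,0,0,-0.073]
    - [-12,0,4.5,0]
    - [-24,0,9,0]
    - [-32,0,12,0]
    - [-34,0,12.5,0]
    - [-34,0,12.5,0]
    - [-34,0,12.5,0]
    - [-34,0,12.5,0]
    - [-34,0,12.5,0]
    - [-34,0,12.5,0]
    - [-34,0,12.5,0]
    - [-34,0,12.5,0]
    - [-34,0,12.5,0]
    - [-28,0,10.5,0]
    - [-19,0,7,0]
    - [-8,0,3,0]
    - [0,0,0,0]

```text
t: 49.62
ee_pos: [455.3, 110.7, 263.8]
orientation: [-1.448, 0.725, -0.723]
ft_force: [-0.4, 0.2, -1.1]
width: 15.9
```

Call:
arm_command:
  targets:
    - [0,10,0,0]
    - [0,25,0,0]
    - [0,25,0,0]
    - [0,20,0,0]
    - [0,12,0,0]
    - [0,5,0,0]
    - [0,0,0,0]
    - [0,0,0,0]

```text
t: 50.28
ee_pos: [457.2, 108.5, 167.6]
orientation: [-1.446, 0.726, -0.726]
ft_force: [0.1, -0.8, -0.6]
width: 15.6
```

```bash
python3 hold.py pot4 109.2 .642; python3 go.py 456.2 111.2 165.5 -0.929
```

```text
obs rows 192 cols 287 305 area 388
-5 191 287 306
0 192 287 306
5 194 287 306
t 50.3 pos [457.5 108.8 168.1] yaw -0.93 tilt [ 0.001  0.    -1.   ] q6 1.14 F [-0.2 -0.1 -2. ] w 16.2
turn -0.001 then shift [-2.7  2.6  0.4] | unturned shift [-2.7  2.6  0.4]
```

Call:
arm_command:
  targets:
    - [-2,2,8,0]
    - [0,0,15,0]
    - [0,0,18,0]
    - [0,0,18,0]
    - [0,0,18,0]
    - [0,0,15,0]
    - [0,0,12,0]
    - [0,0,7,0]
    - [0,0,3,0]
    - [0,0,0,0]
    - [0,0,0,0]

```text
t: 51.25
ee_pos: [546.7, 179.0, 165.8]
orientation: [-1.447, 0.725, -0.725]
ft_force: [0.3, -0.9, -1.0]
width: 16.0
```

```bash
python3 go.py 547.5 179.5 141.2 -0.929
```

```text
t 51.2 pos [546.7 179.  165.8] yaw -0.929 tilt [-0. -0. -1.] q6 1.22 F [ 0.3 -0.9 -1. ] w 16.0
turn 0.0 then shift [ 0.1 24.6  1. ] | unturned shift [ 0.1 24.6  1. ]
```

Call:
arm_command:
  targets:
    - [0,5,1,0]
    - [0,6,0,0]
    - [0,5,0,0]
    - [0,4,0,0]
    - [0,2,0,0]
    - [0,1,0,0]
    - [0,1,0,0]
    - [0,0.7,0,0]
    - [0,0,0,0]

```text
t: 52.0
ee_pos: [548.0, 179.7, 141.1]
orientation: [-1.446, 0.725, -0.725]
ft_force: [1.2, 0.1, -0.6]
width: 16.2
```

Call:
arm_command:
  targets:
    - [0,0.8,0,0]
    - [0,0,0,0]

```text
t: 52.17
ee_pos: [548.0, 179.7, 140.8]
orientation: [-1.446, 0.724, -0.725]
ft_force: [0.1, -1.2, 3.6]
width: 16.0
```

Seated. Release, rise, and turn towards the dock for the green key.

Call:
arm_command:
  targets:
    - [0,0,0,0]
    - [0,0,0,0]
    - [0,0,0,0]
    - [0,0,0,0]
    - [0,0,0,0]
    - [0,-10,0,0]
    - [0,-20,0,0]
    - [0,-30,0,0]
    - [0,-40,0,0]
    - [0,-38,0,0]
    - [0,0,0,0]
  gripper: 45

```text
t: 53.08
ee_pos: [551.6, 180.9, 286.9]
orientation: [-1.437, 0.716, -0.731]
ft_force: [0.3, 0.8, 0.2]
width: 39.7
```

Call:
arm_command:
  targets:
    - [30,0,-10,-0.1]
    - [30,0,-10,-0.1]
    - [30,0,0,-0.1]
    - [30,0,0,-0.1]
    - [0,0,0,-0.1]
    - [0,0,0,-0.1]
    - [0,0,0,-0.1]
    - [0,0,0,-0.1]
    - [0,0,0,-0.1]
    - [0,0,0,-0.09]
    - [0,0,0,0]
  gripper: 0

```text
t: 54.0
ee_pos: [617.3, 83.1, 278.8]
orientation: [-1.57, -0.051, 0.05]
ft_force: [0.3, -0.5, -0.4]
width: 0.2
```

```bash
python3 - <<'E'
from fit import *
ims={n:get_image(n) for n in("top","scene")}
print("pot4 hung",potfit("pot4",(547.5,179.5),.64,z=32,ims=ims))
cv2.imwrite("pics/s4.bmp",ims["scene"])
for n,c in(("top",ims["top"]),("scene",ims["scene"])):
    h=cv2.cvtColor(c,cv2.COLOR_BGR2HSV).astype(int)
    y0,y1,x0,x1=(130,260,110,250) if n=="top" else (130,250,290,430)
    for k,lo,hi,s in(("blue",100,125,25),("yellow",22,35,140),("purple",135,165,30)):
        g=h[y0:y1,x0:x1]; m=(g[...,0]>=lo)&(g[...,0]<=hi)&(g[...,1]>s); ys,xs=np.nonzero(m)
        print(n,k,m.sum(),(np.median(xs)+x0,np.median(ys)+y0) if m.any() else None)
E
python3 go.py 484.2 -267.4 79 0.06
```

```text
pot4 hung (array([548.89761706, 179.63850987,   0.82361564]), np.float64(0.4552639424800873))
top blue 1 (np.float64(197.0), np.float64(238.0))
top yellow 0 None
top purple 72 (np.float64(201.0), np.float64(218.0))
scene blue 509 (np.float64(394.0), np.float64(219.0))
scene yellow 58 (np.float64(361.0), np.float64(168.5))
scene purple 366 (np.float64(335.0), np.float64(197.0))
t 54.1 pos [617.3  83.2 278.6] yaw 0.058 tilt [ 0.  0. -1.] q6 0.06 F [ 0.4 -0.1 -0.2] w 0.5
turn -0.002 then shift [-154.   199.6 -342. ] | unturned shift [-153.3  199.6 -342.3]
```

Purple shows where blue hung before on the front hook, and the other two are unchanged. Go to the green key.

Call:
arm_command:
  targets:
    - [-14,0,-31,0]
    - [-14,0,-31,0]
    - [-14,0,-31,0]
    - [-14,0,-31,0]
    - [-14,0,-31,0]
    - [-14,0,-31,0]
    - [-14,0,-31,0]
    - [-14,0,-31,0]
    - [-14,0,-31,0]
    - [-14,0,-31,0]
    - [-14,20,-32,0]
    - [0,35,0,0]
    - [0,40,0,0]
    - [0,40,0,0]
    - [0,35,0,0]
    - [0,25,0,0]
    - [0,0,0,0]
    - [0,0,0,0]

```text
t: 55.6
ee_pos: [483.9, -267.2, 82.7]
orientation: [-1.569, -0.045, 0.048]
ft_force: [-0.2, 0.1, 0.3]
width: 0.3
```

```bash
python3 go.py 484.2 -267.4 69 0.06
python3 - <<'E'
from fit import *
ims={n:get_image(n) for n in("top","scene")}
for n in("pot4","pot2"):
  lo,hi=HUE[n]
p=potfit("pot4",(547.5,179.5),.64,z=32,ims=ims); print(p)
E
```

```text
t 55.6 pos [ 483.9 -267.2   82.7] yaw 0.059 tilt [-0.002  0.001 -1.   ] q6 -0.59 F [-0.2  0.1  0.3] w 0.3
turn -0.001 then shift [ 0.3 13.7 -0.2] | unturned shift [ 0.3 13.7 -0.2]
(array([548.30446831, 181.143192  ,   0.80909042]), np.float64(0.7340062856674194))
```

Call:
arm_command:
  targets:
    - [0,6,0,0]
    - [0,5,0,0]
    - [0,3,0,0]
    - [0,2,0,0]
    - [0,2,0,0]
    - [0,2,0,0]
    - [0,1,0,0]
    - [0,1,0,0]
    - [0,1,0,0]
    - [0,0,0,0]

```text
t: 56.53
ee_pos: [484.7, -267.7, 60.2]
orientation: [-1.571, -0.048, 0.048]
ft_force: [1.2, -0.9, 2.2]
width: 0.4
```

Call:
arm_command:
  targets:
    - [0,1,0,0]
    - [0,1,0,0]
    - [0,0,0,0]

```text
t: 56.78
ee_pos: [484.8, -267.7, 59.1]
orientation: [-1.571, -0.048, 0.048]
ft_force: [-0.4, 0.1, 8.8]
width: 0.2
```

Call:
arm_command:
  targets:
    - [0,1,0,0]
    - [0,0.8,0,0]
    - [0,0,0,0]

```text
t: 57.03
ee_pos: [484.8, -267.8, 58.5]
orientation: [-1.571, -0.048, 0.047]
ft_force: [-4.0, 3.2, 24.7]
width: 0.4
```

Call:
arm_command:
  targets:
    - [0,-4,0,0]
    - [0,-15,0,0]
    - [0,-30,0,0]
    - [0,-40,0,0]
    - [0,-40,0,0]
    - [0,-40,0,0]
    - [-20,0,-30,0]
    - [-20,0,-30,0]
    - [-20,0,-30,0]
    - [0,0,-30,0]
    - [0,0,-30,0]
    - [0,0,0,0]

```text
t: 58.03
ee_pos: [433.2, -425.3, 225.4]
orientation: [-1.572, -0.046, 0.045]
ft_force: [0.7, 0.8, 0.9]
width: 0.4
```

Run:
```python
from fit import *
ims={n:get_image(n) for n in("top","scene")}
print(np.round(get_obs()["ee_pos"]),get_obs()["t"])
print(potfit("pot4",(547.5,179.5),.64,z=32,ims=ims))
a=np.hstack([cv2.resize(ims["scene"][130:250,290:420],(400,400),interpolation=2),cv2.resize(ims["scene"][200:280,130:230],(400,400),interpolation=2)])
b=np.hstack([cv2.resize(ims["top"][140:260,120:240],(400,200),interpolation=2),cv2.resize(ims["top"][190:270,260:390],(400,200),interpolation=2)])
cv2.imwrite('pics/final.png',np.vstack([a,b]))
```

```text
[ 433. -421.  225.] 58.1333
(array([548.10120528, 180.63134815,   0.81432936]), np.float64(0.7288081645965576))
```

View pics/final.png

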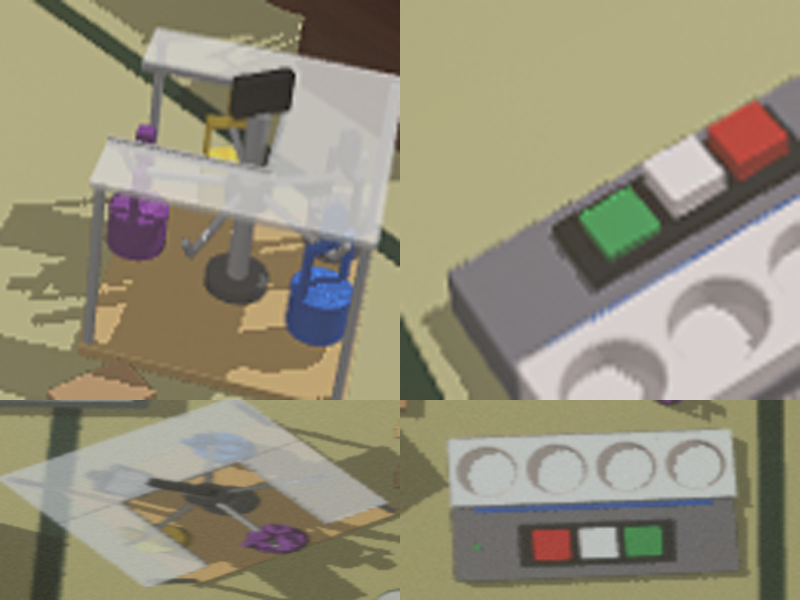

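All three pots hang: purple at (135,220), yellow at (225,145), blue at (320,290). The wells are empty, and green is down with white and red up. Hand in.

Call:
arm_command:
  targets:
    - [0,0,0,0]
    - [0,0,0,0]
    - [0,0,0,0]
    - [0,0,0,0]
    - [0,0,0,0]
    - [0,0,0,0]

```text
t: 58.63
ee_pos: [433.9, -420.5, 225.6]
orientation: [-1.57, -0.048, 0.048]
ft_force: [0.1, -0.4, -0.2]
width: 0.0
```

```bash
python3 -c "
from workcell import *
print(close_job())"
```

```text
the job is handed in; nothing more can be done
None
```

The job is done and handed in at about 59 s. I pressed the white stop key to its stop and red popped up. I then hung the three pots that were there, turning the carousel each time: blue on hook d, yellow on a and the larger purple on b. Orange was absent. Last, I pressed the green standby key to its stop (25 N).

- **Final pictures:** all three pots hang, the four wells are empty, green is down with white and red up, and the arm is clear. I never touched the carton or the look-alikes.
- **Less certain:** I judged the yellow pot from colour patches and the picture only, because the hood partly hid it. The outline fit of the hung purple pot was moderate (overlap 0.73, seen through the roof), but it put the pot about 1 mm from the hook seat.
- **Failed checks:** two scripted fits found no usable colour (the held blue pot, and the pots after the second turn). I used forces and pictures there instead.

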